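Clip on the dish handle, then lift and turn the dish with its tomato centred

TASK

Stand the loose black handle in the socket of the blue serving dish, fully down, and swing the orange locking lever shut over its foot. Then lift the dish off its wooden stand by that handle, at least 10 cm above the worktop, and turn it level through a quarter turn (either way) from how it lay on the stand, keeping the cherry tomato inside the white ring in the middle of the dish all the time. Finish still holding the dish up by its handle, level and still, and leave everything else where it is.

Things in the scene. Friction and masses are not known exactly. Their poses are not given: they have to be found in the camera images.
- stand: Fixed low oak board, 225 x 130 x 14 mm thick, with small steel studs up to 11 mm high that keep the dish from sliding or turning. Origin on the worktop right under the middle of the dish; its -x axis points the way the dish's socket points at the start, z up.
- dish_mid (a point): Middle of the inner floor of the loose shallow blue dish, 5 mm above its underside (19 mm above the worktop at start). Outside diameter 153 mm, rim 26.5 mm high, about 0.35 kg with socket; hollow is a 10 degree cone to 46 mm radius, then steeper. Starts on the stand with the stand's axes: z up, -x from the middle to the socket. White ring of 30 mm radius round this point.
- socket_floor (a point): Middle of the floor of the dark steel socket beside the dish, 120 mm from the dish's middle along -x, 8 mm above its underside (axes as dish). Pocket 47 (x) by 51 mm (y), 15 mm deep; above it a 45 degree lead-in ends 21 mm above the floor. The handle's foot has about 1.5 mm play each side.
- handle_mid (a point): Loose black handle with pale wood inlay, upright on the worktop, 90 mm tall, 0.12 kg; the point is 45 mm above its underside. Foot: steel block 44 (x) x 48 (y) x 21 mm high. Stem above it 22 mm thick (x), 40 mm wide (y). Its x goes along the dish's x, either way round. Gripped high on the stem across the 22 mm (jaws closing along x), the overhanging dish cannot swing in the jaws.
- lever (a joint): Angle of the orange locking lever: 0 shut (bar along the dish's -y, 1.5 mm over the handle foot's inner shoulder, between stem and bowl); grows as it opens anticlockwise from above, by way of pointing to the bowl (pi/2), to at most 2.3. Starts 1.6 to 2.1; light friction (0.5 N at the knob); stays where left.
- lever_knob (a point): Middle of the lever's upright round orange knob, 10 mm diameter, 70 mm from the hinge. This point is 50.5 mm above the dish's underside, the knob's top 62.5 mm, the upper face of the lever's bar 37.5 mm.
- lever_hinge (a point): On the lever's upright hinge axis, 30.5 mm above the dish's underside, at x = -102 mm, y = +39 mm in the dish's axes (from its middle).
- tomato_mid (a point): Centre of a red cherry tomato, a loose ball 30 mm in diameter, about 20 g, lying in the middle of the dish; it rolls easily.
- lemon_mid (a point): Bystander: a yellow lemon, 78 x 55 x 56 mm, lying on the worktop; centre.
- lemon_b_mid (a point): Bystander: a smaller yellow lemon, 67 x 54 x 54 mm, towards the back; centre.
- garlic_mid (a point): Bystander: a garlic bulb, 48 x 50 x 51 mm; centre.
- timer_mid (a point): Bystander: a round black and white kitchen timer, 66 x 66 x 56 mm; centre.

How it is judged:
On the way, in this order (a step that is already met when the one before it is completed fails the run):
1. the handle stands fully down in the socket, with the lever still open (horizontal distance between handle_mid and socket_floor below 0.006 m and z of handle_mid in the frame of socket_floor below 0.048 m and angle between handle_mid's own z axis and vertical below 0.07 rad and value of joint lever above 0.5 rad), for 0.2 s.
2. the lever is swung shut over the handle's foot while the dish is on its stand (value of joint lever below 0.15 rad and z of handle_mid in the frame of socket_floor below 0.048 m and z of dish_mid in the frame of stand below 0.024 m), for 0.2 s.
3. the dish is lifted off the stand by the handle (height (world z) of dish_mid above 0.06 m and contact force between the fingers and handle above 1 N), for 0.2 s.
At the end, for the whole second after the job is handed in: Fingers grip the handle (over 1 N), handle seated (within 50 mm of socket floor), lever under 0.2 rad; dish middle over 95 mm up, off the stand, level within 6 deg, 90 deg (within 9, either way) from the stand; tomato within 30 mm of the middle; dish and tomato still (contact force between the fingers and handle above 1 N and contact force between dish and stand below 0.05 N and height (world z) of dish_mid above 0.095 m and angle between dish_mid's own z axis and vertical below 0.105 rad and angle between the x axis of dish_mid and the y axis of stand, either way round below 0.16 rad and horizontal distance between tomato_mid and dish_mid below 0.03 m and linear speed of tomato below 0.04 m/s and linear speed of dish below 0.03 m/s and angular speed of dish below 0.15 rad/s and value of joint lever below 0.2 rad and distance between handle_mid and socket_floor below 0.05 m); the arm keeps its last pose, push and grip.
It fails at once if the tomato left the white ring (over 34 mm from the middle of the dish) (distance between tomato_mid and dish_mid above 0.0385 m).
It fails at once if the dish was tipped by more than 11 degrees (angle between dish_mid's own z axis and vertical above 0.2 rad).
It fails at once if a bystander was moved by more than 2 cm (distance of any of lemon_mid, lemon_b_mid, garlic_mid, timer_mid from where it was at the start of the episode above 0.02 m).
It also fails if it takes over 72 s, if anything falls off the work surface, if the arm or the gripper's body presses on something with over 40 N, if the wrist force passes 120 N, or if a joint passes its speed limit or range.

ROBOT

A 7-joint arm with a two-finger parallel gripper is mounted at the origin on a cart in front of the work surface, level with it; the furniture and walls round the work are solid. World frame = base frame: x ahead of the robot, y to its left, z up, the work surface at z = 0. Lengths are in m, angles in rad, forces in N, time in s.
With the tool pointing down it reaches from about 0.35 to 0.9 m from the base axis. Payload 8.1 kg.
Tool frame: the origin (TCP) lies between the finger pads; the fingertips stand ahead of it and the grasp point (between the pads) is the TCP (arm.nose_length is the z of the fingertips in the tool frame, in m); z points along the fingers, y is the line along which they close (so a half turn about z gives the same grasp; the last joint's range is limited). The gripper opens to 92 mm and grips with 3 to 60 N. Pads are 19 mm wide; open, the fingers measure 130 mm over their backs; the gripper's body (75 mm by 190 mm) begins 47 mm behind the grasp point.
Start: joints at [-1.417, 0.434, 0.025, 1.573, -0.012, 1.134, -0.075], TCP at [0.159, 0.605, 0.212] pointing down, gripper open.
Joint ranges: [-2.62, 2.62], [-0.44, 2.09], [-1.27, 1.32], [0.08, 2.57], [-1.32, 4.46], [0.12, 2], [-2.74, 2.74]. Speed limits (rad/s): [2.22, 2.22, 3.01, 3.01, 3.14, 3.14, 3.14].

INTERFACE

Orientations are given as a rotation vector (axis times angle).
In Python, from cell import sensors, optics, arm gives the robot as it stands.
- The arm moves only by the tool arm_command, never from a script. Its argument "deltas" is one flat list of numbers, 7 for each row, row after row: the turn, a rotation vector about the world's x, y, z as a fraction of full scale, then the shift along the world's x, y, z as a fraction of full scale, then the finger opening in mm, from 0 to 91.8. In form: [wx, wy, wz, dx, dy, dz, fingers, wx, wy, wz, dx, dy, dz, fingers, ...]. A call has 1 to 20 rows; each row is the pose to reach, as a shift and turn from the pose commanded when the call began; what a row does not reach only later rows make up. Full scale, the value 1, is 1 m for a shift and 90 degrees for a turn. A row lasts 1/10 s, in which the tool goes at most 50 mm and 8.59 degrees, less where a joint would pass 70% of its speed; a pose out of reach is approached as far as the arm can. A call with a number of a shift or a turn outside -1 to 1 is refused whole. A call with a gripper value outside its range is refused whole. The fingers move at their own pace and stop on an object; "force" is the grip in N (left out, the last holds). Time passes only in rows, so rows that repeat a pose let the fingers close. It gives the time, the measured TCP pose, the force, the opening and the grip force at its end, in the units of the state.
- sensors.observe(): the state, without advancing time (a new reading comes with each control period).
- optics.get_image(name): name is "scene" or "side" or "wrist"; returns the picture (420x560x3 uint8, blue, green, red); there is no depth.
- optics.calibration(name): a dict with "camera_matrix" (3x3 intrinsics, pixels), "rvec" (rotation vector, rad) and "tvec" (3), from world to camera coordinates, as OpenCV has them. Camera axes: x right, y down, z forward; pixel columns grow to the right and rows downward; lengths in m; the calibration is good to about 2 mm. The wrist camera is an equidistant fisheye: a pixel r from the principal point sees the ray r / f radians off the axis. A picture is of the moment at which its call begins: read the wrist's pose just before it. calibration takes no time and is no camera call; for the wrist camera it gives the pose at the moment of the call.
- arm.sign_off(): hands the job in; it is judged then, once.
The state is a dict: "clock": time; "joints": joint angles; "dq": joint speeds; "joint_efforts": joint torques, N m; "position": TCP position; "ee_rot": TCP orientation; "force": force on the tool from outside, world axes, zero at the start; "ft_torque": the same for the moment, N m; "width": opening from 0.0 (shut) to 1.0 (fully open); "gripper_force": force on a finger pad.
Only numpy, scipy, OpenCV 4.12 (cv2) and the standard library are available. Lean on these libraries where they do the work, as an engineer would, in place of code of your own. Each camera call takes 0.05 s, during which the arm holds its last target. There are 200 camera calls.

## Working session

There is one attempt and no reset: what is moved stays moved. The work goes in short steps, Python scripts to look and compute and a tool call to move; the robot and the scene stay as the last step left them, time stands still between calls to the robot, and variables do not carry over. Pictures are saved under pics/ and viewed, at most 10 in all, crops included, and the job is handed in when it is done.

Besides the shell and the picture viewer there is one more tool, called after "Call:" as name(argument=value, ...) on one line, values as JSON. arm_command: Moves the arm, as the interface text tells. Its arguments: {"type":"object","properties":{"deltas":{"type":"array","items":{"type":"number"}},"force":{"type":"number"}},"required":["deltas"]}

```bash
mkdir -p pics; ls; cat > h.py <<'E'
import numpy as np, cv2
from cell import sensors, optics, arm
def grab(n,save=None):
    c=optics.calibration(n); im=np.array(optics.get_image(n))
    np.savez(f'{n}.npz',im=im,K=np.array(c['camera_matrix'],float),r=np.array(c['rvec'],float),t=np.array(c['tvec'],float))
    if save: cv2.imwrite(f'pics/{save}.png',im)
    return im
def ray(n,uv):
    d=np.load(f'{n}.npz'); K=d['K']; R=cv2.Rodrigues(d['r'])[0]; t=d['t'].ravel()
    x=(uv[0]-K[0,2])/K[0,0]; y=(uv[1]-K[1,2])/K[1,1]
    if n=='wrist':
        th=np.hypot(x,y); s=np.sin(th)/max(th,1e-9); v=np.array([x*s,y*s,np.cos(th)])
    else: v=np.array([x,y,1.])
    v=R.T@v; return -R.T@t, v/np.linalg.norm(v)
def plane(n,uv,z):
    o,v=ray(n,uv); return o+v*(z-o[2])/v[2]
def proj(n,P):
    d=np.load(f'{n}.npz'); K=d['K']; R=cv2.Rodrigues(d['r'])[0]; p=R@np.array(P)+d['t'].ravel()
    if n=='wrist':
        th=np.arctan2(np.hypot(p[0],p[1]),p[2]); q=p[:2]/max(np.hypot(p[0],p[1]),1e-9)*th
    else: q=p[:2]/p[2]
    return q*[K[0,0],K[1,1]]+[K[0,2],K[1,2]]
def tri(a,b):
    (o1,v1),(o2,v2)=a,b
    s=np.linalg.lstsq(np.c_[v1,-v2],o2-o1,rcond=None)[0]
    p,q=o1+s[0]*v1,o2+s[1]*v2; return (p+q)/2,np.linalg.norm(p-q)
E
python3 - <<'E'
from h import *
ims=[grab(n) for n in('scene','side')]
w=grab('wrist','wrist0')
cv2.imwrite('pics/a.png',ims[0]);cv2.imwrite('pics/b.png',ims[1])
print(sensors.observe(),arm.nose_length)
for n in('scene','side','wrist'): print(n,ray(n,(280,210)),np.load(n+'.npz')['K'][0])
E
```

```text
pics
{'clock': 0.15, 'joints': array([-1.41662142,  0.43507529,  0.02496224,  1.57386694, -0.01161715,
        1.13404043, -0.07508709]), 'dq': array([ 4.21664866e-04, -1.27344509e-03, -4.27536445e-05, -1.43953386e-03,
        5.57385113e-04, -4.05972417e-04, -4.75678762e-04]), 'joint_efforts': array([ 2.57486718e-03, -6.68262935e+01,  9.86112356e-01, -3.14694858e+01,
       -6.05894043e-02,  3.94344341e-02,  9.72333783e-05]), 'position': array([0.15865646, 0.60409887, 0.21142564]), 'ee_rot': array([-4.02306309e-01, -3.11565905e+00,  1.95278722e-03]), 'force': array([0.20452043, 0.23246147, 0.38903074]), 'ft_torque': array([ 0.01332845, -0.01963158,  0.04005651]), 'gripper_force': 0.0, 'width': 0.9998667097959744} 0.019
scene (array([ 0.28077835, -0.65036218,  0.57395378]), array([ 0.36958299,  0.73613673, -0.56701952])) [397.67441291   0.         285.87138228]
side (array([0.36054714, 0.6154203 , 0.60149743]), array([ 0.28337645, -0.73088451, -0.62089098])) [381.99088051   0.         271.39778739]
wrist (array([0.09323157, 0.62113391, 0.38524819]), array([ 0.2413306 , -0.07025559, -0.96789653])) [325.1922621    0.         281.70033342]
```

View pics/a.png

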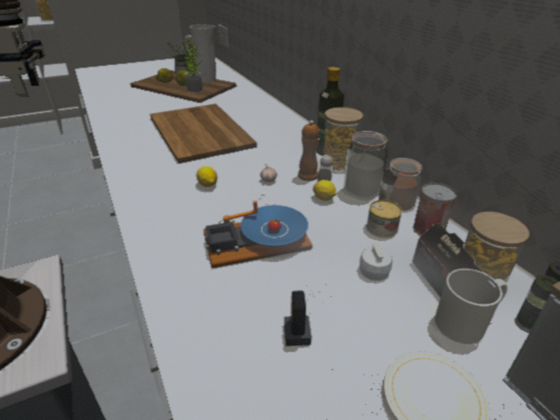

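View pics/b.png

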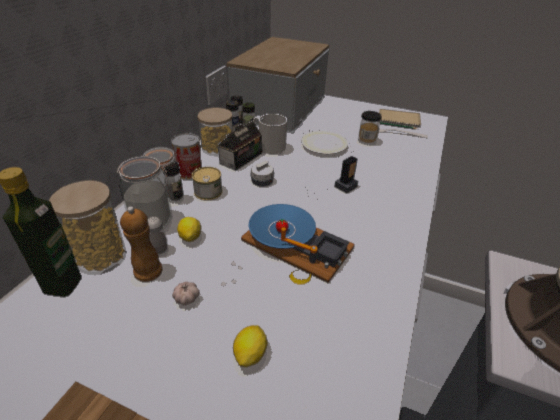

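The scene picture shows the dish near (275,226), tomato (274,226), socket (222,236), knob about (255,206) and handle (298,318). The side picture shows dish (282,227), knob about (283,228), socket (331,248) and handle (347,174).

```bash
cat > m1.py <<'E'
from h import *
def mask(n,lo,hi,roi):
    im=np.load(n+'.npz')['im']; h=cv2.cvtColor(im,cv2.COLOR_BGR2HSV)
    m=cv2.inRange(h,lo,hi); z=np.zeros_like(m); x0,y0,x1,y1=roi; z[y0:y1,x0:x1]=m[y0:y1,x0:x1]; return z
def cen(m):
    k,l,s,c=cv2.connectedComponentsWithStats(m); i=1+np.argmax(s[1:,4]); return c[i],s[i]
roi={'scene':(190,180,330,275),'side':(230,190,370,285)}
hroi={'scene':(270,280,330,350),'side':(325,145,365,200)}
T={};
for n in roi:
    c,s=cen(mask(n,(0,150,90),(5,255,255),roi[n])); print(n,'tom',c,s); T[n]=c
    c,s=cen(mask(n,(95,90,40),(115,255,255),roi[n])); print('blue',c,s)
    c,s=cen(mask(n,(7,200,120),(14,255,255),roi[n])); print('orange',c,s)
    c,s=cen(mask(n,(0,0,0),(180,255,70),hroi[n])); print('handle',c,s)
print(tri(ray('scene',T['scene']),ray('side',T['side'])))
a=np.hstack([cv2.resize(np.load('scene.npz')['im'][190:350,190:340],None,fx=2.6,fy=3.5,interpolation=2),cv2.resize(np.load('side.npz')['im'][140:300,235:385],None,fx=2.6,fy=3.5,interpolation=2)])
cv2.imwrite('pics/c.png',a)
E
python3 m1.py
```

```text
scene tom [274.09090909 223.95454545] [270 222   9   5  22]
blue [274.33141762 224.90868455] [ 241  206   66   40 1566]
orange [230. 217.] [229 217   3   1   3]
handle [296.64428122 322.27282267] [284 291  27  55 953]
side tom [281.21428571 224.69642857] [277 222  10   8  56]
blue [281.20515759 224.17765043] [ 249  204   66   44 1745]
orange [282.66666667 227.66666667] [281 227   5   3   6]
handle [346.69026549 176.43362832] [335 157  22  36 452]
(array([0.59376057, 0.00131134, 0.03850138]), np.float64(0.001335874794102757))
```

View pics/c.png

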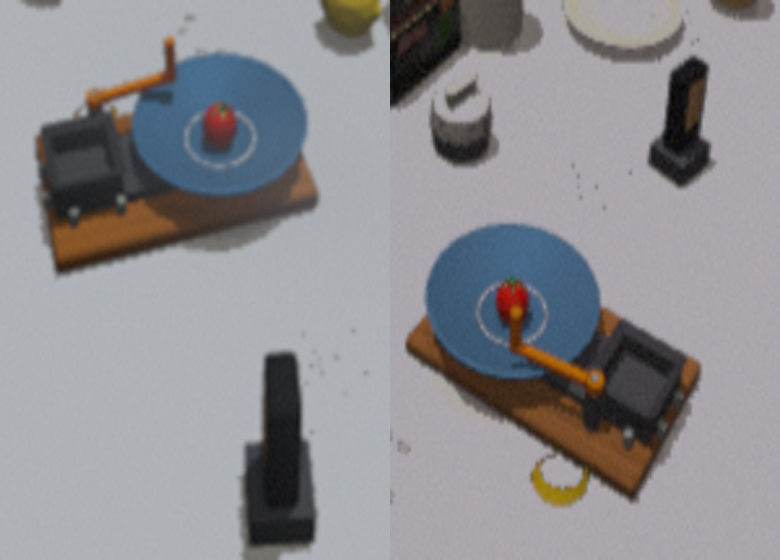

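The picture shows the empty socket (scene (221,236), side (325,248)), lever open over the bowl, and the handle upright with its foot at about scene (298,333), side (348,184).

```bash
python3 - <<'E'
from h import *
print('socket',tri(ray('scene',(221,236)),ray('side',(325,248))))
print('hingeTop',tri(ray('scene',(190+95/2.6,190+98/3.5)),ray('side',(235+205/2.6,140+378/3.5))))
print('knobTop',tri(ray('scene',(190+168/2.6,190+40/3.5)),ray('side',(235+127/2.6,140+312/3.5))))
print('handleTop',tri(ray('scene',(190+282/2.6,190+357/3.5)),ray('side',(235+300/2.6,140+64/3.5))))
print('handlefoot',plane('scene',(190+280/2.6,190+480/3.5),.02),plane('side',(235+290/2.6,140+152/3.5),.02))
# board bottom corners
for p in [(58,270),(318,203)]: print(plane('scene',(190+p[0]/2.6,190+p[1]/3.5),0.01))
for p in [(243,495),(17,350)]: print(plane('side',(235+p[0]/2.6,140+p[1]/3.5),0.007))
E
```

```text
socket (array([0.47896033, 0.02461463, 0.02982853]), np.float64(0.008913863303459904))
hingeTop (array([0.5000453 , 0.05414236, 0.05050079]), np.float64(6.115178412424784e-05))
knobTop (array([0.56874464, 0.05252398, 0.07592019]), np.float64(0.000396830904119871))
handleTop (array([ 0.5105889 , -0.25557517,  0.09696361]), np.float64(0.005141747736087273))
handlefoot [ 0.51037329 -0.26239521  0.02      ] [ 0.50679447 -0.25130323  0.02      ]
[ 0.43042371 -0.04220078  0.01      ]
[ 0.64617693 -0.08144751  0.01      ]
[0.45314515 0.0896936  0.007     ]
[0.66920799 0.05352863 0.007     ]
```

Call:
arm_command(deltas=[0, 0, -0.948, 0.37, -0.605, 0.07, 91.8, 0, 0, -0.948, 0.37, -0.605, 0.07, 91.8, 0, 0, -0.948, 0.37, -0.605, 0.07, 91.8, 0, 0, -0.948, 0.37, -0.605, 0.07, 91.8, 0, 0, -0.948, 0.37, -0.605, 0.07, 91.8, 0, 0, -0.948, 0.37, -0.605, 0.07, 91.8, 0, 0, -0.948, 0.37, -0.605, 0.07, 91.8, 0, 0, -0.948, 0.37, -0.605, 0.07, 91.8, 0, 0, -0.948, 0.37, -0.605, 0.07, 91.8, 0, 0, -0.948, 0.37, -0.605, 0.07, 91.8, 0, 0, -0.948, 0.37, -0.605, 0.07, 91.8, 0, 0, -0.948, 0.37, -0.605, 0.07, 91.8, 0, 0, -0.948, 0.37, -0.605, 0.07, 91.8, 0, 0, -0.948, 0.37, -0.605, 0.07, 91.8, 0, 0, -0.948, 0.37, -0.605, 0.07, 91.8, 0, 0, -0.948, 0.37, -0.605, 0.07, 91.8, 0, 0, -0.948, 0.37, -0.605, 0.07, 91.8, 0, 0, -0.948, 0.37, -0.605, 0.07, 91.8])

```text
clock: 1.95
position: [0.5281, 0.0013, 0.2817]
ee_rot: [-2.404, -2.021, 0.0]
force: [-0.1, 0.0, 0.0]
width: 1.002
gripper_force: 0.0
```

```bash
python3 - <<'E'
from h import *
im=grab('wrist','w1'); o=sensors.observe(); print(o['position'],o['ee_rot'],o['joints'])
for P in [(.594,.001,.019),(.476,.022,.022),(.5,.054,.05),(.569,.052,.076)]: print(proj('wrist',P))
E
```

```text
[0.52811352 0.00132621 0.28176044] [-2.40372809e+00 -2.02116701e+00  2.01566722e-04] [-0.63369835  0.24202457  0.67180988  1.74012248 -0.16052686  1.2156408
 -0.09236655]
[330.32550137 169.00177924]
[241.82670499 168.81669679]
[253.05707835 143.28541817]
[309.84631737 135.94890173]
```

View pics/w1.png

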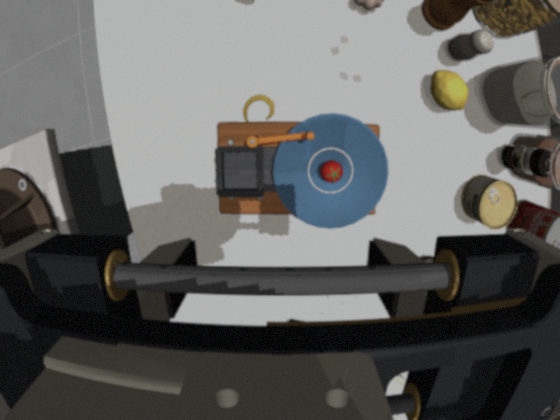

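The view from above shows the ring and tomato centre near (331,171), socket (240,171), hinge (252,142), knob (311,135) and the board's edges, agreeing with the projections.

```bash
cat > m2.py <<'E'
from h import *
im=np.load('wrist.npz')['im']; hsv=cv2.cvtColor(im,cv2.COLOR_BGR2HSV)
def sub(m,b):
    z=np.zeros_like(m); z[b[1]:b[3],b[0]:b[2]]=m[b[1]:b[3],b[0]:b[2]]; return z
def W(m,z): 
    ys,xs=np.nonzero(m); return np.array([plane('wrist',(x,y),z)[:2] for x,y in zip(xs,ys)])
roi=(200,100,400,240)
blue=sub(cv2.inRange(hsv,(95,100,40),(115,255,255)),roi)
c=max(cv2.findContours(blue,0,1)[0],key=cv2.contourArea)[:,0]
P=np.array([plane('wrist',p,.0405)[:2] for p in cv2.convexHull(c)[:,0].astype(float)])
A=np.c_[2*P,np.ones(len(P))]; s=np.linalg.lstsq(A,(P**2).sum(1),rcond=None)[0]; print('rim c',s[:2],'r',np.sqrt(s[2]+s[:2]@s[:2]),P.max(0)-P.min(0))
ring=sub(cv2.inRange(hsv,(0,0,110),(180,110,255)),(300,140,362,202))
p=W(ring,.0243); print('ring n',len(p), (p.max(0)+p.min(0))/2,p.max(0)-p.min(0))
red=sub(cv2.inRange(hsv,(0,150,60),(8,255,255)),(300,140,362,202))
print('tom',W(red,.034).mean(0))
brown=sub(cv2.inRange(hsv,(3,80,40),(18,220,200)),(210,110,390,225))
b=cv2.morphologyEx(brown,cv2.MORPH_OPEN,np.ones((3,3)))
p=W(b,.014).astype(np.float32)*1000; print('board',cv2.minAreaRect(p))
org=sub(cv2.inRange(hsv,(5,200,110),(16,255,255)),(240,120,325,155)); ys,xs=np.nonzero(org);print('or',len(xs),xs.min(),xs.max())
for n,uv,z in [('knob',(311,135),.0765),('hinge',(252,142),.0505)]: print(n,plane('wrist',uv,z))
dark=sub(cv2.inRange(hsv,(0,0,0),(180,255,75)),(212,143,270,200))
d=cv2.morphologyEx(dark,cv2.MORPH_OPEN,np.ones((5,5))); p=W(d,.043).astype(np.float32)*1000; print('sock',cv2.minAreaRect(p))
cv2.imwrite('pics/m2.png',cv2.resize(np.hstack([im[100:240,200:400],cv2.merge([blue|ring,b,d|org|red])[100:240,200:400]]),None,fx=2,fy=2))
E
python3 m2.py
```

```text
rim c [5.91987996e-01 5.83161112e-04] r 0.07411920193058569 [0.14929625 0.14720718]
ring n 2662 [ 0.59336219 -0.00241116] [0.09480165 0.09307859]
tom [0.59159329 0.00229107]
board ((551.2723999023438, 8.050537109375), (127.04544830322266, 220.38897705078125), 79.80152130126953)Traceback (most recent call last):
  File "m2.py", line 19, in <module>
    org=sub(cv2.inRange(hsv,(5,200,110),(16,255,255)),(240,120,325,155)); ys,xs=np.nonzero(org);print('or',len(xs),xs.min(),xs.max())
                                                                                                                   ~~~~~~^^
    return umr_minimum(a, axis, None, out, keepdims, initial, where)
ValueError: zero-size array to reduction operation minimum which has no identity
```

```bash
sed -i 's/^org=.*//; s/|org//' m2.py; python3 m2.py
```

```text
rim c [5.91987996e-01 5.83161112e-04] r 0.07411920193058569 [0.14929625 0.14720718]
ring n 2662 [ 0.59336219 -0.00241116] [0.09480165 0.09307859]
tom [0.59159329 0.00229107]
board ((551.2723999023438, 8.050537109375), (127.04544830322266, 220.38897705078125), 79.80152130126953)
knob [0.57046782 0.05290233 0.0765    ]
hinge [0.49904275 0.05584073 0.0505    ]
sock ((479.0072326660156, 20.265336990356445), (66.44600677490234, 68.57487487792969), 79.8259048461914)
```

Call:
arm_command(deltas=[0, 0, 0, -0.02, -0.28, -0.03, 91.8, 0, 0, 0, -0.02, -0.28, -0.03, 91.8, 0, 0, 0, -0.02, -0.28, -0.03, 91.8, 0, 0, 0, -0.02, -0.28, -0.03, 91.8, 0, 0, 0, -0.02, -0.28, -0.03, 91.8, 0, 0, 0, -0.02, -0.28, -0.03, 91.8, 0, 0, 0, -0.02, -0.28, -0.03, 91.8, 0, 0, 0, -0.02, -0.28, -0.03, 91.8])

```text
clock: 2.8
position: [0.5088, -0.2797, 0.2518]
ee_rot: [-2.407, -2.018, -0.0]
force: [-0.3, 0.5, -0.2]
width: 1.002
gripper_force: 0.0
```

```bash
python3 - <<'E'
from h import *
im=grab('wrist','w2'); o=sensors.observe(); print(o['position'],o['ee_rot'],o['joints'])
print(proj('wrist',(.51,-.257,.021)),proj('wrist',(.51,-.257,.09)),proj('wrist',o['position']))
E
```

```text
[ 0.50928455 -0.27867269  0.25186801] [-2.40472933e+00 -2.02018206e+00 -1.12956071e-03] [-0.11884182  0.38452788  0.74544773  1.66910738 -0.27779297  1.19762574
  0.51935744]
[280.22164571 162.71450196] [279.85899085 169.88249847] [283.43927111 244.6315664 ]
```

View pics/w2.png

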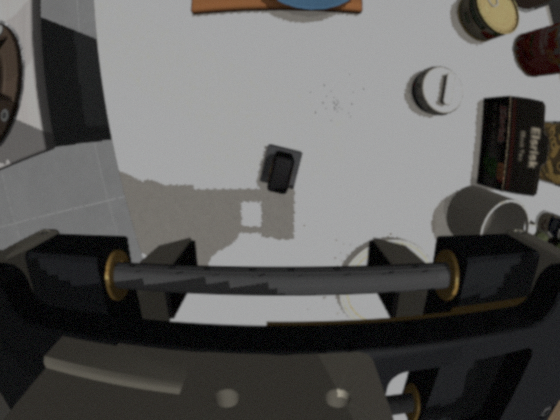

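The handle's foot is around (281,168) with the stem's top at about (282,171), turned some 10 degrees clockwise in the picture.

```bash
python3 - <<'E'
from h import *
im=np.load('wrist.npz')['im']; g=cv2.cvtColor(im,cv2.COLOR_BGR2GRAY)[138:202,252:312]
print([int(x) for x in np.percentile(g,[2,10,20,30,40,50,70])])
from m2 import W  # noqa
E
python3 - <<'E'
from h import *
im=np.load('wrist.npz')['im']; g=cv2.cvtColor(im,cv2.COLOR_BGR2GRAY)
def W(m,z):
    ys,xs=np.nonzero(m); return np.array([plane('wrist',(x,y),z)[:2] for x,y in zip(xs,ys)],np.float32)*1000
for th,z in [(20,.09),(25,.09),(30,.09),(60,.021),(75,.021),(90,.021)]:
    m=np.zeros_like(g); m[138:202,252:312]=(g[138:202,252:312]<th)*255
    k,l,s,c=cv2.connectedComponentsWithStats(m); i=1+np.argmax(s[1:,4]); print(th,s[i],c[i],cv2.minAreaRect(W(l==i,z)))
cv2.imwrite('pics/h.png',cv2.resize(im[138:202,252:312],None,fx=8,fy=8))
E
```

```text
[14, 26, 33, 60, 99, 113, 162]
20 [273 152  20  12  93] [282.1827957  155.91397849] ((514.440673828125, -243.48590087890625), (20.078174591064453, 10.862052917480469), 0.731532633304596)
25 [269 152  25  32 170] [278.95294118 161.23529412] ((507.27728271484375, -251.1817626953125), (36.13299560546875, 18.214618682861328), 34.0471076965332)
30 [268 151  26  42 527] [279.51802657 172.92409867] ((509.419921875, -258.784912109375), (41.750396728515625, 22.47518539428711), 67.00547790527344)
60 [ 261  148   35   46 1131] [278.36781609 170.45977011] ((505.2129211425781, -266.0254211425781), (56.640464782714844, 40.36072540283203), 73.84880828857422)
75 [ 260  145   41   49 1403] [279.51603706 168.595866  ] ((506.62750244140625, -265.7751159667969), (57.11516571044922, 42.51841354370117), 66.5091323852539)
90 [ 260  145   41   49 1481] [279.47400405 168.61985145] ((506.5405578613281, -265.82049560546875), (58.22172546386719, 44.223079681396484), 66.98955535888672)Traceback (most recent call last):
  File "<stdin>", line 4, in <module>
  File "m2.py", line 9, in <module>
    c=max(cv2.findContours(blue,0,1)[0],key=cv2.contourArea)[:,0]
      ~~~^^^^^^^^^^^^^^^^^^^^^^^^^^^^^^^^^^^^^^^^^^^^^^^^^^^
ValueError: max() iterable argument is empty
```

View pics/h.png

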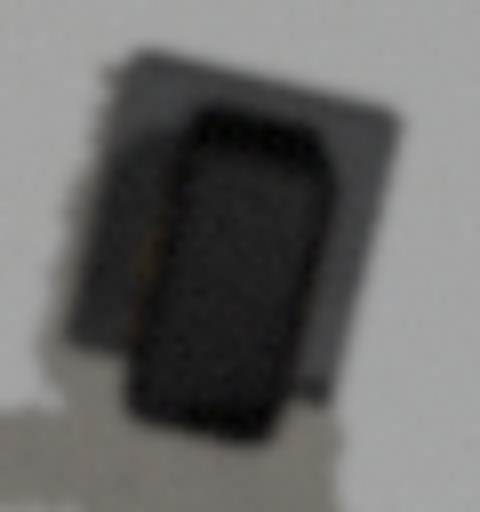

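The crop shows the foot's back corners at (269.5,143.6) and (302,152.4) and the front right one at (293.3,188); the stem's rectangle is 42 x 22 mm, as it must be.

```bash
python3 - <<'E'
from h import *
q=[plane('wrist',(252+x/8-.5,138+y/8-.5),.021)[:2] for x,y in [(140,48),(400,115),(325,400),(70,345)]]
for i in range(4):
    d=q[(i+1)%4]-q[i]; print(np.round(q[i],4),np.linalg.norm(d),np.degrees(np.arctan2(d[1],d[0])))
print((q[0]+q[2])/2)
s=[plane('wrist',(252+x/8-.5,138+y/8-.5),.09)[:2] for x,y in [(200,120),(325,150),(265,440),(130,410)]]
for i in range(4):
    d=s[(i+1)%4]-s[i]; print(np.round(s[i],4),np.linalg.norm(d),np.degrees(np.arctan2(d[1],d[0])))
print(np.mean(s,0))
E
```

```text
[ 0.5005 -0.2308] 0.041661036201390646 -24.48931877917705
[ 0.5384 -0.2481] 0.046641738043269626 -114.18285262437114
[ 0.5193 -0.2907] 0.04121988158681045 157.57719182563707
[ 0.4812 -0.2749] 0.04813279024116851 66.36473173475729
[ 0.50992518 -0.26075052]
[ 0.5098 -0.2385] 0.01657951956648227 -23.557401510002702
[ 0.525  -0.2452] 0.039040425199522985 -111.3581139271434
[ 0.5107 -0.2815] 0.018194247955427484 157.18640745320016
[ 0.494  -0.2745] 0.03924802581977537 66.27471104942177
[ 0.50985901 -0.25991297]
```

Call:
arm_command(deltas=[0, 0, -0.15, 0.001, 0.019, -0.05, 91.8, 0, 0, -0.15, 0.001, 0.019, -0.09, 91.8, 0, 0, -0.15, 0.001, 0.019, -0.12, 80, 0, 0, -0.15, 0.001, 0.019, -0.15, 70, 0, 0, -0.15, 0.001, 0.019, -0.17, 60, 0, 0, -0.15, 0.001, 0.019, -0.18, 50, 0, 0, -0.15, 0.001, 0.019, -0.18, 40, 0, 0, -0.15, 0.001, 0.019, -0.18, 30, 0, 0, -0.15, 0.001, 0.019, -0.18, 26, 0, 0, -0.15, 0.001, 0.019, -0.18, 15, 0, 0, -0.15, 0.001, 0.019, -0.18, 15, 0, 0, -0.15, 0.001, 0.019, -0.18, 15, 0, 0, -0.15, 0.001, 0.019, -0.18, 15, 0, 0, -0.15, 0.001, 0.019, -0.18, 15], force=40)

```text
clock: 4.25
position: [0.5103, -0.2618, 0.0725]
ee_rot: [2.627, 1.721, 0.001]
force: [0.1, 0.7, 5.6]
width: 0.223
gripper_force: 40.0
```

```bash
python3 - <<'E'
from h import *
from scipy.spatial.transform import Rotation as R
o=sensors.observe(); print(o); y=R.from_rotvec(o['ee_rot']).as_matrix(); print(np.degrees(np.arctan2(y[1,1],y[0,1])),y[:,2])
E
```

```text
{'clock': 4.25, 'joints': array([-0.08274974,  0.578376  ,  0.67476153,  1.89475762, -0.47957434,
        0.8338797 ,  0.43243455]), 'dq': array([ 1.20988888e-03,  9.62129709e-05, -6.34703515e-04, -2.51671765e-04,
        8.43100243e-05,  6.31642797e-04,  8.47661500e-04]), 'joint_efforts': array([ 3.55185717e-01, -5.79232550e+01,  1.14243409e+01, -2.09108949e+01,
        1.88857885e-01,  1.71909118e-01,  4.90178893e-03]), 'position': array([ 0.51031427, -0.26176521,  0.07250453]), 'ee_rot': array([2.62704650e+00, 1.72107041e+00, 1.14769518e-03]), 'force': array([0.13051468, 0.71963864, 5.57540616]), 'ft_torque': array([ 0.00206793, -0.03438331,  0.02777475]), 'gripper_force': 40.00070929527283, 'width': 0.22285054118024689}
-23.53957085677751 [ 1.14751764e-03 -4.17875232e-04 -9.99999254e-01]
```

Call:
arm_command(deltas=[0, 0, 0, 0, 0, 0.03, 15, 0, 0, 0.148, 0, 0.02, 0.07, 15, 0, 0, 0.148, -0.01, 0.06, 0.09, 15, 0, 0, 0.148, -0.015, 0.1, 0.09, 15, 0, 0, 0.148, -0.02, 0.14, 0.09, 15, 0, 0, 0.148, -0.025, 0.18, 0.09, 15, 0, 0, 0.148, -0.03, 0.22, 0.09, 15, 0, 0, 0.148, -0.034, 0.25, 0.09, 15, 0, 0, 0.148, -0.036, 0.27, 0.09, 15, 0, 0, 0.148, -0.036, 0.283, 0.09, 15, 0, 0, 0.148, -0.036, 0.283, 0.09, 15, 0, 0, 0.148, -0.036, 0.283, 0.09, 15, 0, 0, 0.148, -0.036, 0.283, 0.09, 15])

```text
clock: 5.55
position: [0.4738, 0.02, 0.162]
ee_rot: [2.412, 2.012, -0.001]
force: [0.1, -0.0, -0.1]
width: 0.22
gripper_force: 40.0
```

```bash
python3 - <<'E'
from h import *
from scipy.spatial.transform import Rotation as R
o=sensors.observe(); y=R.from_rotvec(o['ee_rot']).as_matrix(); print(o['position'],o['width'],o['force'],np.degrees(np.arctan2(y[1,1],y[0,1])),o['joints'])
a=grab('wrist'); b=grab('side'); c=grab('scene')
f=lambda im,x0,y0,w,h,s:cv2.resize(im[y0:y0+h,x0:x0+w],(400,600),interpolation=2)
P=o['position']
for n in('wrist','side','scene'): print(n,proj(n,P),proj(n,P-[0,0,.072]),proj(n,(.474,.022,.043)))
cv2.imwrite('pics/d.png',np.hstack([f(b,265,180,100,150,0),f(c,180,150,100,150,0)]))
E
```

```text
[0.47383029 0.01995382 0.16203596] 0.2202635554223059 [ 0.117499   -0.03416751 -0.06756091] -10.33857445240513 [-0.71309165  0.27633397  0.69646433  2.03515679 -0.22372818  0.90449899
 -0.07631799]
wrist [282.83253307 246.40094091] [282.55293517 213.37590719] [282.22342117 197.85815004]
side [337.24862366 198.92525163] [332.98660806 227.11619502] [330.0963339  244.47394628]
scene [216.06996402 185.07823577] [219.06153487 214.45644075] [220.62080271 231.62439948]
```

View pics/d.png

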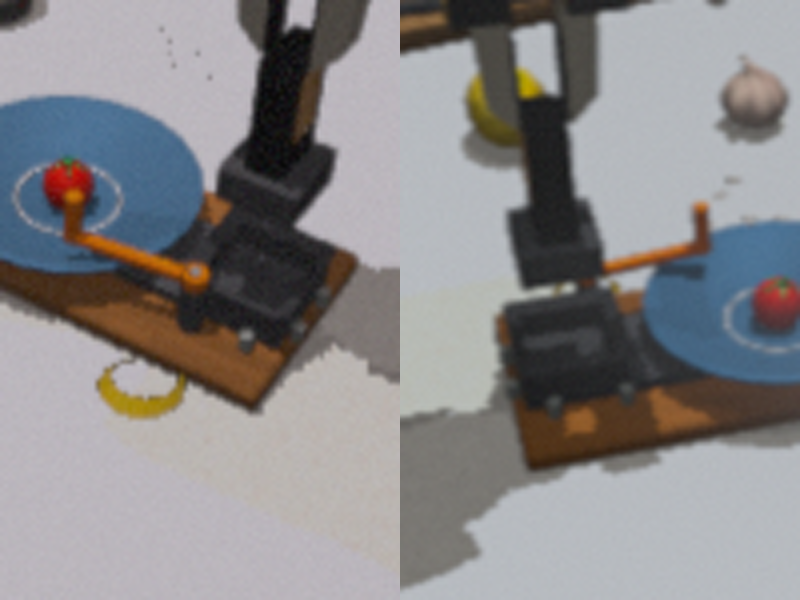

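The side crop (4x) shows the foot hanging with its lower near corner at side (338.5,237); the scene crop shows its bottom front corners at scene (211.3,222) and (230.5,218.8), above the empty socket.

```bash
python3 - <<'E'
from h import *
o=sensors.observe();P=o['position']; a=np.radians(-10.3); R=np.array([[np.cos(a),-np.sin(a)],[np.sin(a),np.cos(a)]])
for n in('side','scene'):
    for z in(P[2]-.072,P[2]-.051):
        print(n,round(z,3),[np.round(proj(n,[*(P[:2]+R@np.array(c)),z]),1).tolist() for c in[(.022,.024),(.022,-.024),(-.022,-.024),(-.022,.024)]])
print('foot bottom corners side near',plane('side',(338.5,237),.09),'scene',plane('scene',(211.3,222),.09),plane('scene',(230.5,218.8),.09))
for c in [(.022,.024),(.022,-.024),(-.022,-.024),(-.022,.024)]: print(c,P[:2]+R@np.array(c))
# socket pocket and outer from dark blob in wrist view
im=np.load('wrist.npz')['im']; print(proj('wrist',(.474,.022,.022)))
cv2.imwrite('pics/e.png',cv2.resize(im[110:310,180:430],(750,600)))
E
```

```text
side 0.09 [[317.8, 229.5], [328.7, 217.2], [347.8, 225.0], [337.5, 238.0]]
side 0.111 [[318.8, 221.6], [329.7, 209.4], [349.2, 217.1], [338.8, 230.0]]
scene 0.09 [[227.4, 206.6], [231.4, 219.1], [210.1, 222.5], [206.9, 209.8]]
scene 0.111 [[226.7, 198.4], [230.7, 210.7], [209.1, 214.1], [205.9, 201.6]]
foot bottom corners side near [0.45540065 0.04428148 0.09      ] scene [0.45068804 0.00154324 0.09      ] [ 0.48982355 -0.00534936  0.09      ]
(0.022, 0.024) [0.49976657 0.04011292]
(0.022, -0.024) [ 0.49118406 -0.00711356]
(-0.022, -0.024) [0.44789312 0.00075374]
(-0.022, 0.024) [0.45647562 0.04798022]
[282.19617427 193.25625029]
```

View pics/e.png

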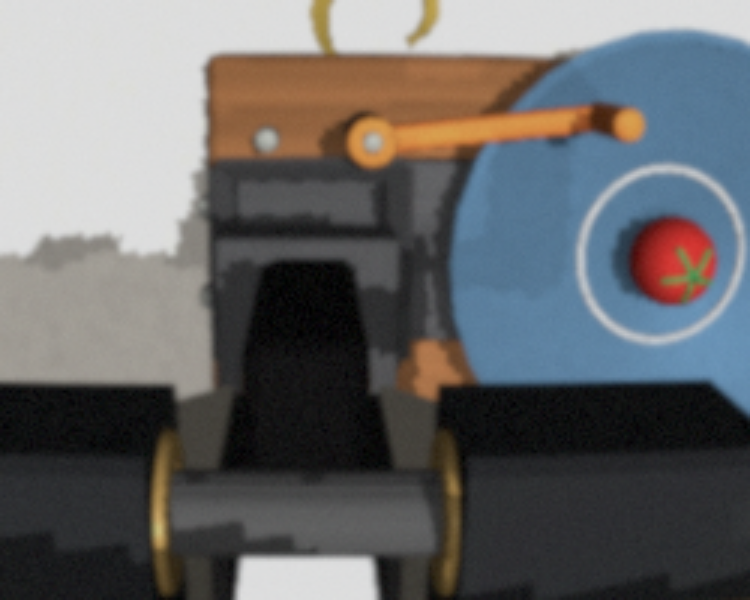

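The wrist crop shows foot (centre column 308) and pocket (238 to 380, centre 309) aligned across; lower now.

Call:
arm_command(deltas=[0, 0, 0, 0, 0.002, -0.015, 15, 0, 0, 0, 0, 0.002, -0.03, 15, 0, 0, 0, 0, 0.002, -0.04, 15, 0, 0, 0, 0, 0.002, -0.045, 15, 0, 0, 0, 0, 0.002, -0.048, 15, 0, 0, 0, 0, 0.002, -0.051, 15, 0, 0, 0, 0, 0.002, -0.053, 15, 0, 0, 0, 0, 0.002, -0.053, 15])

```text
clock: 6.5
position: [0.474, 0.0235, 0.1092]
ee_rot: [2.41, 2.015, 0.001]
force: [-0.4, 0.5, -0.7]
width: 0.224
gripper_force: 40.0
```

Call:
arm_command(deltas=[0, 0, 0, 0, -0.001, -0.002, 15, 0, 0, 0, 0, -0.001, -0.004, 15, 0, 0, 0, 0, -0.001, -0.006, 15, 0, 0, 0, 0, -0.001, -0.008, 15, 0, 0, 0, 0, -0.001, -0.009, 15, 0, 0, 0, 0, -0.001, -0.009, 15])

```text
clock: 7.1
position: [0.4737, 0.0225, 0.0999]
ee_rot: [2.41, 2.015, -0.0]
force: [1.4, 0.3, -1.2]
width: 0.221
gripper_force: 40.0
```

Call:
arm_command(deltas=[0, 0, 0, 0, 0, -0.002, 15, 0, 0, 0, 0, 0, -0.004, 15, 0, 0, 0, 0, 0, -0.006, 15, 0, 0, 0, 0, 0, -0.007, 15, 0, 0, 0, 0, 0, -0.0075, 15, 0, 0, 0, 0, 0, -0.0075, 15])

```text
clock: 7.7
position: [0.4747, 0.0224, 0.0942]
ee_rot: [-2.411, -2.014, -0.004]
force: [-6.3, 1.1, 28.3]
width: 0.222
gripper_force: 40.0
```

Call:
arm_command(deltas=[0, 0, 0, 0, 0, 0.003, 15, 0, 0, 0, 0, 0, 0.003, 30, 0, 0, 0, 0, 0, 0.003, 50, 0, 0, 0, 0, 0, 0.003, 60, 0, 0, 0, 0, 0, 0.003, 60, 0, 0, 0, 0, 0, 0.03, 60, 0, 0, 0, 0, 0, 0.07, 60, 0, 0, 0, 0, 0, 0.1, 60, 0, 0, 0, 0, 0, 0.1, 0, 0, 0, 0, 0, 0, 0.1, 0, 0, 0, 0, 0, 0, 0.1, 0, 0, 0, 0, 0, 0, 0.1, 0], force=20)

```text
clock: 8.9
position: [0.4729, 0.0224, 0.1914]
ee_rot: [-2.41, -2.014, 0.003]
force: [-0.0, -0.6, -0.6]
width: 0.356
gripper_force: 0.0
```

```bash
cat > plan.py <<'E'
from h import *
from scipy.spatial.transform import Rotation as R
o=sensors.observe();P=o['position'];y=R.from_rotvec(o['ee_rot']).as_matrix(); yaw=np.degrees(np.arctan2(y[1,1],y[0,1]))
print(P,yaw,o['width'],o['joints'].round(2))
a=np.radians(-10.2);c,s=np.cos(a),np.sin(a);D=np.array([[c,-s],[s,c]]); mid=np.array([.592,.0006])
def row(phi,m,e=.006):
    r=np.array([np.sin(phi),-np.cos(phi)]);t=np.array([np.cos(phi),np.sin(phi)])
    q=mid+D@(np.array([-.102,.039])+r*(.070+e)+t*(.0145+m)); return q,np.degrees(phi)-90-10.2
if __name__=='__main__':
    grab('wrist','w3'); grab('side');grab('scene')
    for k in((.52,.0),): pass
    for phi,m in [(1.73,.015)]+[(p,0) for p in np.arange(1.7,-.06,-.1)]:
        q,w=row(phi,m); print(round(phi,2),np.round(q,4),round(w,1))
    f=lambda im,x0,y0:cv2.resize(im[y0:y0+150,x0:x0+100],(400,600),interpolation=2)
    cv2.imwrite('pics/f.png',np.hstack([f(np.load('side.npz')['im'],265,180),f(np.load('scene.npz')['im'],180,150)]))
E
python3 plan.py
```

```text
[0.4729396  0.0224216  0.19143922] -10.223996293392494 0.3558578198357991 [-0.75  0.24  0.72  2.   -0.19  0.98 -0.12]
1.73 [0.5751 0.0851] -1.1
1.7 [0.5751 0.0678] -2.8
1.6 [0.5758 0.0601] -8.5
1.5 [0.5757 0.0524] -14.3
1.4 [0.5749 0.0447] -20.0
1.3 [0.5733 0.0371] -25.7
1.2 [0.5709 0.0298] -31.4
1.1 [0.5678 0.0227] -37.2
1.0 [0.5641 0.0159] -42.9
0.9 [0.5596 0.0096] -48.6
0.8 [0.5546 0.0037] -54.4
0.7 [ 0.549  -0.0016] -60.1
0.6 [ 0.5429 -0.0063] -65.8
0.5 [ 0.5363 -0.0105] -71.6
0.4 [ 0.5294 -0.0139] -77.3
0.3 [ 0.5222 -0.0166] -83.0
0.2 [ 0.5147 -0.0186] -88.7
0.1 [ 0.5071 -0.0199] -94.5
-0.0 [ 0.4993 -0.0203] -100.2
```

View pics/f.png

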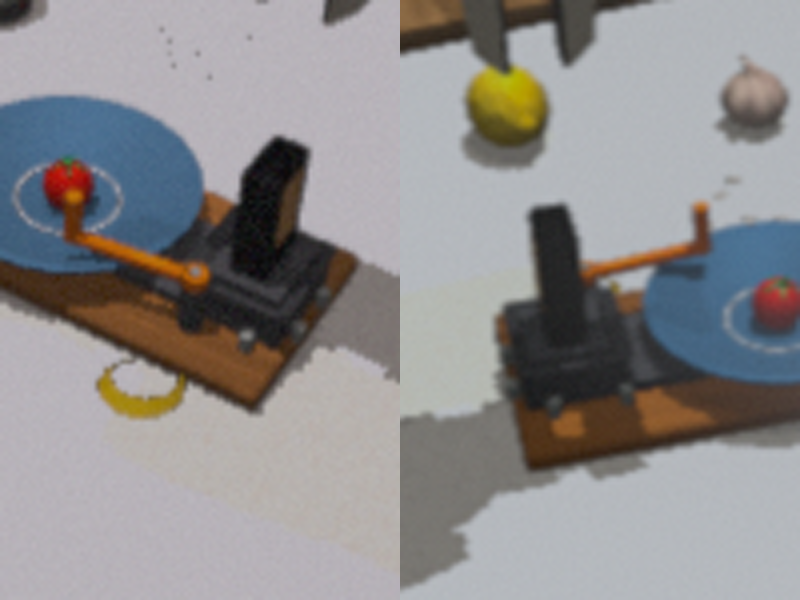

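Call:
arm_command(deltas=[0, 0, 0.101, 0.04, 0.03, 0, 0, 0, 0, 0.101, 0.08, 0.05, 0, 0, 0, 0, 0.101, 0.102, 0.065, 0, 0, 0, 0, 0.101, 0.102, 0.065, -0.03, 0, 0, 0, 0.101, 0.102, 0.065, -0.07, 0, 0, 0, 0.101, 0.102, 0.065, -0.1, 0, 0, 0, 0.101, 0.102, 0.065, -0.113, 0, 0, 0, 0.101, 0.102, 0.065, -0.113, 0, 0, 0, 0.101, 0.102, 0.065, -0.113, 0])

```text
clock: 9.95
position: [0.5765, 0.0873, 0.0805]
ee_rot: [2.243, 2.199, 0.001]
force: [-0.1, -0.3, 0.8]
width: 0.005
gripper_force: 0.0
```

```bash
python3 - <<'E'
from plan import *
print(o['force'])
c=[(p,row(p,0)) for p in (1.7,1.6,1.5,1.4,1.3,1.2,1.1,1.0,.9,.8,.7,.6,.5,.4,.3,.2,.1,0)]
for p,(q,w) in c: print(p,np.round(q-P[:2],3),round((w-yaw)/90,3))
E
```

```text
[0.57650131 0.08730866 0.08046828] -1.1478161718243245 0.005361096713305158 [-0.64  0.55  0.57  1.86 -0.39  0.84  0.11]
[-0.14756772 -0.30475611  0.75368371]
1.7 [-0.001 -0.019] -0.018
1.6 [-0.001 -0.027] -0.082
1.5 [-0.001 -0.035] -0.146
1.4 [-0.002 -0.043] -0.209
1.3 [-0.003 -0.05 ] -0.273
1.2 [-0.006 -0.058] -0.337
1.1 [-0.009 -0.065] -0.4
1.0 [-0.012 -0.071] -0.464
0.9 [-0.017 -0.078] -0.528
0.8 [-0.022 -0.084] -0.591
0.7 [-0.028 -0.089] -0.655
0.6 [-0.034 -0.094] -0.719
0.5 [-0.04  -0.098] -0.782
0.4 [-0.047 -0.101] -0.846
0.3 [-0.054 -0.104] -0.91
0.2 [-0.062 -0.106] -0.973
0.1 [-0.069 -0.107] -1.037
0 [-0.077 -0.108] -1.101
```

Call:
arm_command(deltas=[0, 0, -0.018, -0.001, -0.01, 0, 0, 0, 0, -0.018, -0.001, -0.019, 0, 0, 0, 0, -0.05, -0.001, -0.023, 0, 0, 0, 0, -0.082, -0.001, -0.027, 0, 0, 0, 0, -0.114, -0.001, -0.031, 0, 0, 0, 0, -0.146, -0.001, -0.035, 0, 0, 0, 0, -0.178, -0.0015, -0.039, 0, 0, 0, 0, -0.209, -0.002, -0.043, 0, 0, 0, 0, -0.24, -0.0025, -0.0465, 0, 0, 0, 0, -0.273, -0.003, -0.05, 0, 0, 0, 0, -0.305, -0.0045, -0.054, 0, 0, 0, 0, -0.337, -0.006, -0.058, 0, 0, 0, 0, -0.37, -0.0075, -0.0615, 0, 0, 0, 0, -0.4, -0.009, -0.065, 0, 0, 0, 0, -0.432, -0.0105, -0.068, 0, 0, 0, 0, -0.464, -0.012, -0.071, 0, 0, 0, 0, -0.464, -0.012, -0.071, 0])

```text
schema error: expected a multiple of 7 numbers
```

```bash
python3 - <<'E'
from plan import *
print(o['force'])
c=[(p,row(p,0)) for p in (1.0,.9,.8,.7,.6,.5,.4,.3,.2,.1,0)]
for p,(q,w) in c: print(p,np.round(q-P[:2],3),round((w-yaw)/90,3))
grab('side','s4');grab('scene')
f=lambda im,x0,y0:cv2.resize(im[y0:y0+150,x0:x0+100],(400,600),interpolation=2)
cv2.imwrite('pics/g.png',np.hstack([f(np.load('side.npz')['im'],265,180),f(np.load('scene.npz')['im'],180,150)]))
E
```

```text
[0.57650131 0.08730866 0.08046828] -1.1478161718243245 0.005361096713305158 [-0.64  0.55  0.57  1.86 -0.39  0.84  0.11]
[-0.14756772 -0.30475611  0.75368371]
1.0 [-0.012 -0.071] -0.464
0.9 [-0.017 -0.078] -0.528
0.8 [-0.022 -0.084] -0.591
0.7 [-0.028 -0.089] -0.655
0.6 [-0.034 -0.094] -0.719
0.5 [-0.04  -0.098] -0.782
0.4 [-0.047 -0.101] -0.846
0.3 [-0.054 -0.104] -0.91
0.2 [-0.062 -0.106] -0.973
0.1 [-0.069 -0.107] -1.037
0 [-0.077 -0.108] -1.101
```

Call:
arm_command(deltas=[0, 0, -0.018, -0.001, -0.01, 0, 0, 0, 0, -0.018, -0.001, -0.019, 0, 0, 0, 0, -0.05, -0.001, -0.023, 0, 0, 0, 0, -0.082, -0.001, -0.027, 0, 0, 0, 0, -0.114, -0.001, -0.031, 0, 0, 0, 0, -0.146, -0.001, -0.035, 0, 0, 0, 0, -0.178, -0.002, -0.039, 0, 0, 0, 0, -0.209, -0.002, -0.043, 0, 0, 0, 0, -0.24, -0.003, -0.047, 0, 0, 0, 0, -0.273, -0.003, -0.05, 0, 0, 0, 0, -0.305, -0.005, -0.054, 0, 0, 0, 0, -0.337, -0.006, -0.058, 0, 0, 0, 0, -0.37, -0.008, -0.062, 0, 0, 0, 0, -0.4, -0.009, -0.065, 0, 0, 0, 0, -0.432, -0.011, -0.068, 0, 0, 0, 0, -0.464, -0.012, -0.071, 0, 0, 0, 0, -0.464, -0.012, -0.071, 0])

```text
schema error: expected a multiple of 7 numbers
```

```bash
python3 - <<'E'
from plan import *
print(o['force'])
c=[(p,row(p,0)) for p in (1.0,.9,.8,.7,.6,.5,.4,.3,.2,.1,0)]
for p,(q,w) in c: print(p,np.round(q-P[:2],3),round((w-yaw)/90,3))
grab('side','s4');grab('scene')
f=lambda im,x0,y0:cv2.resize(im[y0:y0+150,x0:x0+100],(400,600),interpolation=2)
cv2.imwrite('pics/g.png',np.hstack([f(np.load('side.npz')['im'],265,180),f(np.load('scene.npz')['im'],180,150)]))
E
```

```text
[0.57697031 0.08754489 0.08114255] -1.135168912482211 0.004729870348496998 [-0.64  0.55  0.57  1.86 -0.39  0.84  0.11]
[ 0.55874685  0.25694771 -0.08114613]
1.0 [-0.013 -0.072] -0.464
0.9 [-0.017 -0.078] -0.528
0.8 [-0.022 -0.084] -0.591
0.7 [-0.028 -0.089] -0.655
0.6 [-0.034 -0.094] -0.719
0.5 [-0.041 -0.098] -0.782
0.4 [-0.048 -0.101] -0.846
0.3 [-0.055 -0.104] -0.91
0.2 [-0.062 -0.106] -0.973
0.1 [-0.07  -0.107] -1.037
0 [-0.078 -0.108] -1.101
```

Call:
arm_command(deltas=[0, 0, -0.018, -0.001, -0.01, 0, 0, 0, 0, -0.018, -0.001, -0.019, 0, 0, 0, 0, -0.05, -0.001, -0.023, 0, 0, 0, 0, -0.082, -0.001, -0.027, 0, 0, 0, 0, -0.114, -0.001, -0.031, 0, 0, 0, 0, -0.146, -0.001, -0.035, 0, 0, 0, 0, -0.178, -0.002, -0.039, 0, 0, 0, 0, -0.209, -0.002, -0.043, 0, 0, 0, 0, -0.24, -0.003, -0.047, 0, 0, 0, 0, -0.273, -0.003, -0.05, 0, 0, 0, 0, -0.305, -0.005, -0.054, 0, 0, 0, 0, -0.337, -0.006, -0.058, 0, 0, 0, 0, -0.37, -0.008, -0.062, 0, 0, 0, 0, -0.4, -0.009, -0.065, 0, 0, 0, 0, -0.432, -0.011, -0.068, 0, 0, 0, 0, -0.464, -0.012, -0.071, 0, 0, 0, 0, -0.464, -0.012, -0.071, 0, 0])

```text
clock: 11.85
position: [0.5635, 0.0151, 0.0798]
ee_rot: [2.881, 1.252, -0.0]
force: [0.2, 0.3, -0.0]
width: 0.006
gripper_force: 0.0
```

```bash
python3 - <<'E'
from plan import *
print(o['force'])
c=[(p,row(p,0)) for p in (1.0,.9,.8,.7,.6,.5,.4,.3,.2,.1,0)]
for p,(q,w) in c: print(p,np.round(q-P[:2],3),round((w-yaw)/90,3))
grab('side','s4');grab('scene')
h=cv2.cvtColor(np.load('side.npz')['im'],cv2.COLOR_BGR2HSV)[190:285,230:370]
m=cv2.inRange(h,(6,150,90),(16,255,255)); ys,xs=np.nonzero(m); print(len(xs),xs.min()+230,xs.max()+230,ys[xs.argmin()]+190)
for p in (1.73,1.0,.8): print(proj('side',[*(mid+D@np.array([-.102+.07*np.sin(p),.039-.07*np.cos(p)])),.0765]))
E
```

```text
[0.56354284 0.01505059 0.07976479] -43.033100434731075 0.00567630990705904 [-0.65  0.58  0.78  1.92 -0.53  0.86 -0.35]
[ 0.2071731   0.2633683  -0.02425716]
1.0 [0.001 0.001] 0.001
0.9 [-0.004 -0.005] -0.062
0.8 [-0.009 -0.011] -0.126
0.7 [-0.015 -0.017] -0.19
0.6 [-0.021 -0.021] -0.253
0.5 [-0.027 -0.026] -0.317
0.4 [-0.034 -0.029] -0.381
0.3 [-0.041 -0.032] -0.444
0.2 [-0.049 -0.034] -0.508
0.1 [-0.056 -0.035] -0.572
0 [-0.064 -0.035] -0.635
560 242 334 237
[283.30595033 229.83431269]
[299.50206463 219.24923213]
[305.5476363  218.05926287]
```

Call:
arm_command(deltas=[0, 0, -0.03, -0.002, -0.002, 0, 0, 0, 0, -0.062, -0.004, -0.005, 0, 0, 0, 0, -0.095, -0.007, -0.008, 0, 0, 0, 0, -0.126, -0.009, -0.011, 0, 0, 0, 0, -0.158, -0.012, -0.014, 0, 0, 0, 0, -0.19, -0.015, -0.017, 0, 0, 0, 0, -0.22, -0.018, -0.019, 0, 0, 0, 0, -0.253, -0.021, -0.021, 0, 0, 0, 0, -0.285, -0.024, -0.024, 0, 0, 0, 0, -0.317, -0.027, -0.026, 0, 0, 0, 0, -0.35, -0.031, -0.028, 0, 0, 0, 0, -0.381, -0.034, -0.029, 0, 0, 0, 0, -0.412, -0.038, -0.031, 0, 0, 0, 0, -0.444, -0.041, -0.032, 0, 0, 0, 0, -0.476, -0.045, -0.033, 0, 0, 0, 0, -0.508, -0.049, -0.034, 0, 0, 0, 0, -0.54, -0.053, -0.035, 0, 0, 0, 0, -0.572, -0.056, -0.035, 0, 0, 0, 0, -0.604, -0.06, -0.035, 0, 0, 0, 0, -0.604, -0.06, -0.035, 0, 0])

```text
clock: 13.95
position: [0.5034, -0.0185, 0.0795]
ee_rot: [-3.135, 0.198, 0.001]
force: [-0.6, -0.0, -0.3]
width: 0.007
gripper_force: 0.0
```

```bash
python3 - <<'E'
from plan import *
print(o['force'],'target0',np.array(row(0,0)[0])-P[:2])
b=grab('side');c=grab('scene'); w=grab('wrist')
f=lambda im,x0,y0:cv2.resize(im[y0:y0+150,x0:x0+100],(400,600),interpolation=2)
cv2.imwrite('pics/g.png',np.hstack([f(b,265,180),f(c,180,150)]))
E
```

```text
[ 0.50336193 -0.01846712  0.07947797] -97.23189069605934 0.00669823254975599 [-0.8   0.61  1.07  2.07 -0.71  0.88 -1.02]
[-0.56113308 -0.04660226 -0.2808323 ] target0 [-0.00403118 -0.0018532 ]
```

View pics/g.png

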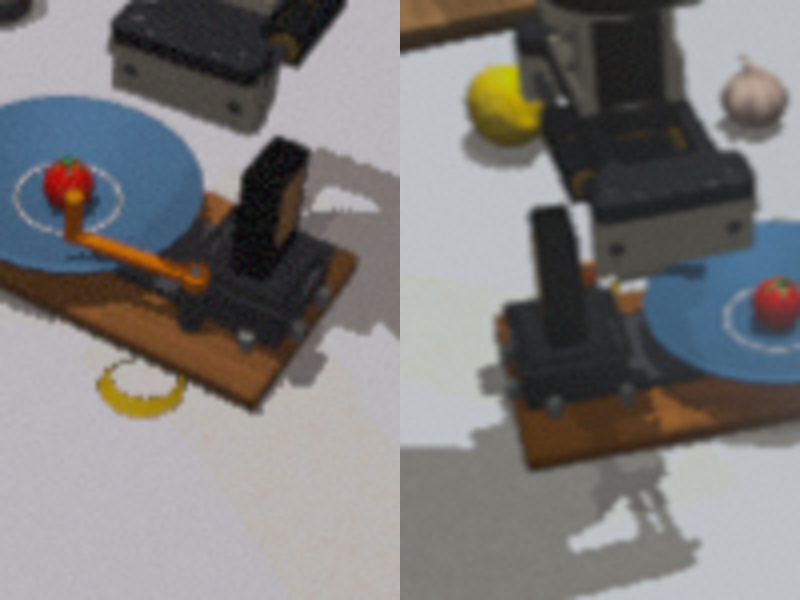

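The lever still points over the bowl at its old angle: the fingers missed the knob. I check where the gripper stands against the picture.

```bash
python3 - <<'E'
from h import *
o=sensors.observe();P=o['position']
for n,(x0,y0,a) in {'side':(265,180,0),'scene':(180,150,400)}.items():
    for dz in(-.019,0,.047,.1): 
        p=proj(n,P+[0,0,dz]); print(n,dz,p,((p-[x0,y0])*4+[a,0]).round())
cv2.imwrite('pics/w5.png',np.load('wrist.npz')['im'])
E
```

```text
side -0.019 [323.07745382 223.0104165 ] [232. 172.]
side 0 [323.94427099 216.30269201] [236. 145.]
side 0.047 [326.19641805 198.87481613] [245.  75.]
side 0.1 [328.93789033 177.66037618] [256.  -9.]
scene -0.019 [240.01965103 231.64250842] [640. 327.]
scene 0 [239.52935976 224.39110376] [638. 298.]
scene 0.047 [238.26031743 205.62197609] [633. 222.]
scene 0.1 [236.72488189 182.91289466] [627. 132.]
```

View pics/w5.png

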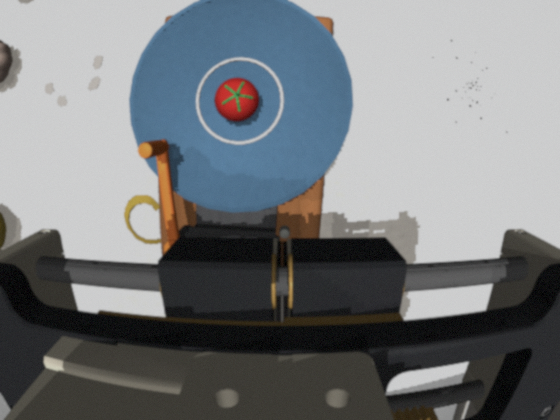

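The wrist picture puts the lever's knob at (148,148), unmoved. The tips taper, so the closed pair is narrower than assumed and passed outside the knob. I go back and aim the tip at the knob's own radius.

Call:
arm_command(deltas=[0, 0, 0, 0, 0, 0.04, 0, 0, 0, 0, 0, 0, 0.08, 0, 0, 0, 0.1, 0.01, 0.02, 0.1, 0, 0, 0, 0.3, 0.03, 0.05, 0.1, 0, 0, 0, 0.5, 0.05, 0.08, 0.1, 0, 0, 0, 0.95, 0.066, 0.104, 0.1, 0, 0, 0, 0.95, 0.066, 0.104, 0.1, 0, 0, 0, 0.95, 0.066, 0.104, 0.1, 0, 0, 0, 0.95, 0.066, 0.104, 0.1, 0, 0, 0, 0.95, 0.066, 0.104, 0.1, 0, 0, 0, 0.95, 0.066, 0.104, 0.1, 0, 0, 0, 0.95, 0.066, 0.104, 0.1, 0, 0, 0, 0.95, 0.066, 0.104, 0.1, 0, 0, 0, 0.95, 0.066, 0.104, 0.1, 0, 0, 0, 0.95, 0.066, 0.104, 0.1, 0, 0, 0, 0.95, 0.066, 0.104, 0.1, 0])

```text
clock: 15.7
position: [0.5698, 0.0856, 0.1794]
ee_rot: [2.439, 1.98, -0.0]
force: [-0.1, 0.3, -0.4]
width: 0.006
gripper_force: 0.0
```

Call:
arm_command(deltas=[0, 0, 0.118, 0, 0, -0.03, 0, 0, 0, 0.118, 0, 0, -0.06, 0, 0, 0, 0.118, 0, 0, -0.09, 0, 0, 0, 0.118, 0, 0, -0.103, 0, 0, 0, 0.118, 0, 0, -0.103, 0, 0, 0, 0.118, 0, 0, -0.103, 0])

```text
clock: 16.3
position: [0.5704, 0.0854, 0.0774]
ee_rot: [2.243, 2.198, 0.001]
force: [-1.0, 0.7, -0.1]
width: 0.005
gripper_force: 0.0
```

```bash
python3 - <<'E'
from plan import *
print(o['force'])
for p in (1.7,1.6,1.5,1.4,1.3): q,w=row(p,0,0); print(p,np.round(q-P[:2],3),round((w-yaw)/90,3))
w=grab('wrist'); cv2.imwrite('pics/w6.png',w)
print(proj('wrist',(.5695,.0527,.0765)),proj('wrist',P+[0,0,-.019]))
for n in('side','scene'): 
    grab(n); print(n,proj(n,P+[0,0,-.019]),proj(n,(.5695,.0527,.0765)))
f=lambda im,x0,y0:cv2.resize(im[y0:y0+150,x0:x0+100],(400,600),interpolation=2)
cv2.imwrite('pics/i.png',np.hstack([f(np.load('side.npz')['im'],240,140),f(np.load('scene.npz')['im'],200,130)]))
E
```

```text
[0.57041673 0.08537444 0.07737374] -1.1672556591639747 0.0047930273421894765 [-0.67  0.56  0.62  1.88 -0.43  0.84  0.15]
[-0.95548266  0.71078444 -0.13928899]
1.7 [-0.001 -0.017] -0.018
1.6 [-0.001 -0.024] -0.082
1.5 [-0.    -0.032] -0.145
1.4 [-0.001 -0.039] -0.209
1.3 [-0.003 -0.046] -0.273
[282.41750697 295.59732952] [282.81904233 235.7339091 ]
side [276.67263541 244.94651461] [283.41257806 228.82568101]
scene [249.87782495 200.66246484] [254.80768712 201.14441884]
```

View pics/i.png

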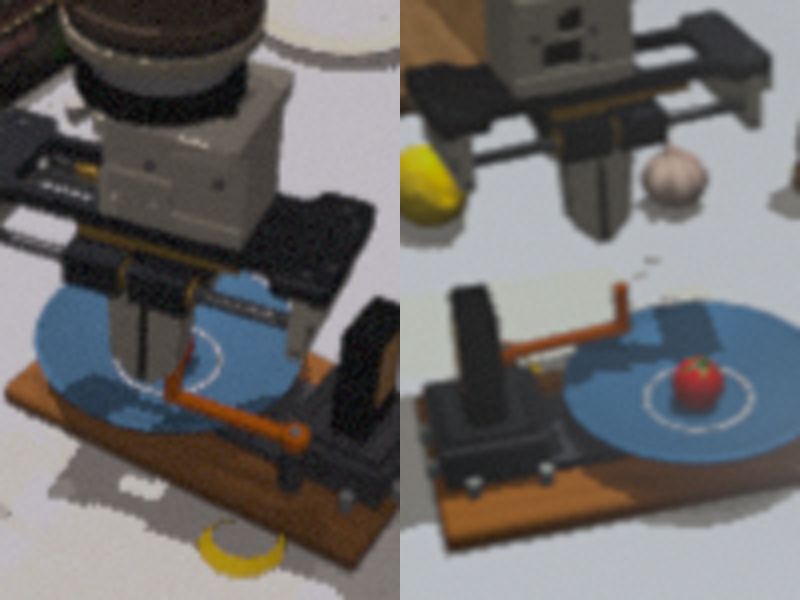

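The pictures show the closed fingertips higher than predicted: side (277.5,235.5) and scene (250,190). I triangulate them.

```bash
python3 - <<'E'
from h import *
print(tri(ray('side',(277.5,235.5)),ray('scene',(250,190))),sensors.observe()['position'])
print(tri(ray('side',(240+177/4,140+357/4)),ray('scene',(200+220/4,130+287/4))))
E
```

```text
(array([0.57060385, 0.08605401, 0.08639178]), np.float64(0.0035480033544506755)) [0.57081621 0.08565724 0.07793794]
(array([0.56871095, 0.05150699, 0.0752849 ]), np.float64(0.0015332886712567616))
```

Call:
arm_command(deltas=[0, 0, 0, 0, 0, -0.01, 0, 0, 0, 0, 0, 0, -0.02, 0, 0, 0, 0, 0, 0, -0.02, 0])

```text
clock: 16.75
position: [0.5686, 0.0855, 0.055]
ee_rot: [-2.242, -2.199, 0.003]
force: [-0.7, -0.3, 0.3]
width: 0.003
gripper_force: 0.0
```

```bash
python3 - <<'E'
from h import *
old={n:np.load(n+'.npz')['im'].astype(int) for n in('side','scene')}
o=sensors.observe(); print(o['position'],o['force'])
for n,x in(('side',(272,275,278)),('scene',(247,250,252))):
    im=grab(n).astype(int); 
    for c in x:
        g0,g1=old[n][:,c].sum(1)//3,im[:,c].sum(1)//3
        r=slice(225,262,2) if n=='side' else slice(180,220,2)
        print(n,c,g0[r].tolist(),g1[r].tolist())
    print(proj(n,o['position']-[0,0,.019]),proj(n,o['position']+[0,0,.008]))
E
```

```text
[0.56864566 0.08554805 0.05502884] [-0.71445852 -0.3442807   0.30695251]
side 272 [72, 70, 69, 71, 84, 152, 68, 59, 73, 94, 95, 46, 46, 51, 40, 56, 106, 177, 183] [56, 75, 75, 76, 72, 73, 72, 74, 82, 87, 94, 51, 47, 51, 42, 58, 105, 178, 185]
side 275 [27, 24, 23, 25, 35, 79, 125, 90, 62, 94, 91, 63, 51, 46, 50, 41, 69, 131, 183] [28, 45, 45, 47, 40, 34, 28, 33, 40, 45, 87, 61, 53, 48, 51, 41, 71, 134, 182]
side 278 [73, 72, 71, 72, 73, 82, 119, 97, 63, 73, 82, 58, 51, 41, 49, 47, 42, 95, 175] [16, 51, 72, 70, 72, 70, 69, 73, 73, 72, 58, 56, 45, 48, 47, 47, 43, 96, 174]
[277.15736483 253.0535759 ] [277.49531779 243.58981692]
scene 247 [74, 73, 73, 72, 88, 173, 187, 187, 187, 183, 182, 181, 183, 182, 183, 175, 100, 66, 61, 67] [69, 73, 73, 73, 74, 74, 74, 73, 75, 146, 183, 183, 183, 183, 184, 177, 101, 66, 60, 65]
scene 250 [48, 50, 50, 51, 52, 110, 186, 186, 185, 184, 182, 182, 183, 183, 183, 158, 81, 64, 61, 67] [58, 46, 46, 44, 46, 46, 48, 47, 45, 90, 180, 183, 183, 183, 185, 158, 80, 62, 61, 67]
scene 252 [63, 64, 64, 63, 60, 133, 186, 187, 186, 181, 177, 158, 156, 171, 175, 123, 70, 62, 63, 68] [72, 71, 71, 70, 71, 70, 68, 66, 67, 129, 180, 160, 156, 172, 176, 122, 72, 62, 63, 68]
[249.53653955 208.61823922] [249.07599985 199.15465789]
```

The tip's end is now at scene row 198 and side row 244, so about z 0.062: beside the knob. Sweep now.

Call:
arm_command(deltas=[0, 0, 0, 0.001, -0.008, -0.002, 0, 0, 0, -0.018, 0.001, -0.017, -0.002, 0, 0, 0, -0.05, 0.001, -0.021, -0.002, 0, 0, 0, -0.082, 0.001, -0.024, -0.002, 0, 0, 0, -0.114, 0.001, -0.028, -0.002, 0, 0, 0, -0.145, 0.001, -0.032, -0.002, 0, 0, 0, -0.177, 0.001, -0.036, -0.002, 0, 0, 0, -0.209, 0.001, -0.039, -0.002, 0, 0, 0, -0.209, 0.001, -0.039, -0.002, 0])

```text
clock: 17.75
position: [0.5707, 0.0451, 0.0547]
ee_rot: [2.575, 1.799, -0.0]
force: [0.6, 0.3, -1.4]
width: 0.006
gripper_force: 0.0
```

```bash
cat > lev.py <<'E'
from plan import *
def lever():
    for n in('side','scene'):
        h=cv2.cvtColor(grab(n),cv2.COLOR_BGR2HSV); pts=[]
        m=cv2.inRange(h,(6,190,70),(15,255,255))
        best=[]
        for p in np.arange(-.1,2.3,.05):
            v=[]
            for rr in np.linspace(.015,.068,20):
                u,w=proj(n,[*(mid+D@(np.array([-.102,.039])+rr*np.array([np.sin(p),-np.cos(p)]))),.049]); v.append(m[int(round(w)),int(round(u))]>0)
            best.append((round(float(np.mean(v)),2),round(p,2)))
        print(n,sorted(best)[-4:])
if __name__=='__main__':
    print(o['force']); lever()
    for p in np.arange(1.4,-.05,-.1): q,w=row(p,0,0); print(round(p,1),np.round(q-P[:2],3),round((w-yaw)/90,3))
E
python3 lev.py
```

```text
[0.5706939  0.04514166 0.05471451] -20.136151077092 0.005503340040253153 [-0.64  0.61  0.69  1.91 -0.53  0.81 -0.02]
[ 0.55628283  0.33157757 -1.42993618]
side [(0.6, np.float64(1.45)), (0.85, np.float64(1.3)), (0.95, np.float64(1.4)), (1.0, np.float64(1.35))]
scene [(0.0, np.float64(2.1)), (0.0, np.float64(2.15)), (0.0, np.float64(2.2)), (0.0, np.float64(2.25))]
1.4 [-0.001  0.002] 0.002
1.3 [-0.003 -0.005] -0.062
1.2 [-0.005 -0.012] -0.126
1.1 [-0.008 -0.019] -0.189
1.0 [-0.011 -0.025] -0.253
0.9 [-0.015 -0.031] -0.317
0.8 [-0.02  -0.037] -0.38
0.7 [-0.025 -0.042] -0.444
0.6 [-0.03  -0.046] -0.508
0.5 [-0.036 -0.05 ] -0.571
0.4 [-0.043 -0.053] -0.635
0.3 [-0.049 -0.056] -0.699
0.2 [-0.056 -0.058] -0.762
0.1 [-0.063 -0.059] -0.826
-0.0 [-0.07 -0.06] -0.89
```

The lever now stands at about 1.36 rad, so the push works.

Call:
arm_command(deltas=[0, 0, -0.03, -0.002, -0.002, 0, 0, 0, 0, -0.062, -0.003, -0.005, 0, 0, 0, 0, -0.094, -0.004, -0.009, 0, 0, 0, 0, -0.126, -0.005, -0.012, 0, 0, 0, 0, -0.158, -0.007, -0.016, 0, 0, 0, 0, -0.189, -0.008, -0.019, 0, 0, 0, 0, -0.221, -0.009, -0.022, 0, 0, 0, 0, -0.253, -0.011, -0.025, 0, 0, 0, 0, -0.285, -0.013, -0.028, 0, 0, 0, 0, -0.317, -0.015, -0.031, 0, 0, 0, 0, -0.348, -0.018, -0.034, 0, 0, 0, 0, -0.38, -0.02, -0.037, 0, 0, 0, 0, -0.412, -0.022, -0.04, 0, 0, 0, 0, -0.444, -0.025, -0.042, 0, 0, 0, 0, -0.476, -0.028, -0.044, 0, 0, 0, 0, -0.508, -0.03, -0.046, 0, 0, 0, 0, -0.54, -0.033, -0.048, 0, 0, 0, 0, -0.571, -0.036, -0.05, 0, 0, 0, 0, -0.571, -0.036, -0.05, 0, 0])

```text
clock: 19.75
position: [0.5346, -0.0038, 0.0546]
ee_rot: [3.1, 0.509, 0.0]
force: [-0.0, 0.2, 0.9]
width: -0.001
gripper_force: 0.0
```

```bash
python3 lev.py | grep -v -E '^(1\.|0\.[6-9])'
```

```text
[ 0.53462942 -0.00380789  0.05462897] -71.35050525217005 -0.0010324156572497263 [-0.73  0.65  0.94  2.01 -0.71  0.84 -0.62]
[-0.0398003   0.15350066  0.93702996]
side [(0.4, np.float64(0.4)), (0.75, np.float64(0.55)), (1.0, np.float64(0.45)), (1.0, np.float64(0.5))]
scene [(0.05, np.float64(0.95)), (0.1, np.float64(0.6)), (0.2, np.float64(0.55)), (0.5, np.float64(0.5))]
0.5 [-0.    -0.001] -0.002
0.4 [-0.007 -0.004] -0.066
0.3 [-0.013 -0.007] -0.13
0.2 [-0.02  -0.009] -0.193
0.1 [-0.027 -0.01 ] -0.257
-0.0 [-0.034 -0.011] -0.321
```

Call:
arm_command(deltas=[0, 0, 0, 0, 0, 0.005, 0, 0, 0, -0.033, -0.003, -0.002, 0.005, 0, 0, 0, -0.066, -0.007, -0.004, 0.005, 0, 0, 0, -0.098, -0.01, -0.006, 0.005, 0, 0, 0, -0.13, -0.013, -0.007, 0.005, 0, 0, 0, -0.162, -0.017, -0.008, 0.005, 0, 0, 0, -0.193, -0.02, -0.009, 0.005, 0, 0, 0, -0.225, -0.024, -0.01, 0.005, 0, 0, 0, -0.257, -0.027, -0.01, 0.005, 0, 0, 0, -0.28, -0.03, -0.011, 0.005, 0, 0, 0, -0.29, -0.031, -0.011, 0.005, 0, 0, 0, -0.29, -0.031, -0.011, 0.005, 0])

```text
clock: 21.05
position: [0.5039, -0.0144, 0.0597]
ee_rot: [-3.135, 0.203, -0.0]
force: [0.5, 0.7, 1.1]
width: 0.006
gripper_force: 0.3
```

```bash
python3 lev.py | grep -v -E '^(1\.|0\.[6-9])'
```

```text
[ 0.50385071 -0.01436295  0.05966408] -97.39676799125229 0.00562886704497291 [-0.8   0.67  1.08  2.09 -0.79  0.87 -0.95]
[0.46860807 0.65577612 1.07268391]
side [(0.4, np.float64(0.2)), (0.55, np.float64(0.05)), (0.55, np.float64(0.15)), (0.7, np.float64(0.1))]
scene [(0.0, np.float64(2.1)), (0.0, np.float64(2.15)), (0.0, np.float64(2.2)), (0.0, np.float64(2.25))]
0.5 [0.031 0.01 ] 0.287
0.4 [0.024 0.006] 0.224
0.3 [0.018 0.004] 0.16
0.2 [0.011 0.002] 0.096
0.1 [0.004 0.   ] 0.033
-0.0 [-0.003 -0.   ] -0.031
```

Call:
arm_command(deltas=[0, 0, -0.02, -0.002, 0, 0, 0, 0, 0, -0.03, -0.004, 0.001, 0, 0, 0, 0, -0.03, -0.006, 0.001, 0, 0, 0, 0, -0.03, -0.006, 0.001, 0, 0, 0, 0, -0.03, -0.006, 0.001, 0, 0])

```text
clock: 21.65
position: [0.4997, -0.0143, 0.0602]
ee_rot: [3.128, -0.278, 0.006]
force: [6.5, -1.7, -0.8]
width: 0.005
gripper_force: 3.0
```

```bash
python3 lev.py | grep -v -E '^(1\.|0\.[6-9])'
```

```text
[ 0.4997326  -0.01429331  0.06020556] -100.1591579795921 0.004617375857338115 [-0.82  0.67  1.1   2.1  -0.8   0.87 -0.99]
[ 6.49077153 -1.69649219 -0.81310787]
side [(0.5, np.float64(0.0)), (0.5, np.float64(0.15)), (0.6, np.float64(0.05)), (0.65, np.float64(0.1))]
scene [(0.0, np.float64(2.1)), (0.0, np.float64(2.15)), (0.0, np.float64(2.2)), (0.0, np.float64(2.25))]
0.5 [0.035 0.01 ] 0.318
0.4 [0.028 0.006] 0.254
0.3 [0.022 0.004] 0.191
0.2 [0.015 0.002] 0.127
0.1 [0.008 0.   ] 0.063
-0.0 [ 0.001 -0.   ] -0.0
```

The 6.5 N reaction shows the lever on its stop. Back off, rise, and return over the handle.

Call:
arm_command(deltas=[0, 0, 0, 0.008, -0.001, 0, 0, 0, 0, 0, 0.008, -0.001, 0.04, 0, 0, 0, 0, 0.008, -0.001, 0.09, 0, 0, 0, 0, 0.008, -0.001, 0.13, 0, 0, 0, 1, -0.0255, 0.0365, 0.13, 60, 0, 0, 1, -0.0255, 0.0365, 0.13, 60, 0, 0, 1, -0.0255, 0.0365, 0.13, 60, 0, 0, 1, -0.0255, 0.0365, 0.13, 60, 0, 0, 1, -0.0255, 0.0365, 0.13, 60, 0, 0, 1, -0.0255, 0.0365, 0.13, 60, 0, 0, 1, -0.0255, 0.0365, 0.13, 60, 0, 0, 1, -0.0255, 0.0365, 0.13, 60, 0, 0, 1, -0.0255, 0.0365, 0.13, 60, 0, 0, 1, -0.0255, 0.0365, 0.13, 60, 0, 0, 1, -0.0255, 0.0365, 0.13, 60, 0, 0, 1, -0.0255, 0.0365, 0.13, 60, 0, 0, 1, -0.0255, 0.0365, 0.13, 60, 0, 0, 1, -0.0255, 0.0365, 0.13, 60])

```text
clock: 23.55
position: [0.4721, 0.0229, 0.1894]
ee_rot: [-2.411, -2.014, 0.001]
force: [0.5, -0.6, -0.2]
width: 0.656
gripper_force: 0.0
```

```bash
python3 - <<'E'
from lev import *
print(o['force']); lever()
im=np.load('scene.npz')['im'].astype(int).sum(2)//3
# finger tips: gray columns near predicted tip, scene
for sx in(-.03,-.02,.02,.03,):
    q=[proj('scene',[*(P[:2]+D@np.array([sx*1.0+np.sign(sx)*.008,0])),P[2]+dz]) for dz in(-.03,-.019,-.01,0,.008,.02,.03)]
    print(sx,[int(im[int(round(v)),int(round(u))]) for u,v in q])
E
```

```text
[0.47211151 0.0229439  0.18943731] -10.248805501881563 0.6559331033807969 [-0.86  0.26  0.87  2.01 -0.24  0.98 -0.05]
[ 0.52226163 -0.59345587 -0.24456686]
side [(0.4, np.float64(-0.05)), (0.45, np.float64(0.1)), (0.5, np.float64(0.0)), (0.55, np.float64(0.05))]
scene [(0.3, np.float64(0.15)), (0.35, np.float64(0.0)), (0.35, np.float64(0.05)), (0.35, np.float64(0.1))]
-0.03 [144, 156, 184, 181, 185, 69, 71]
-0.02 [101, 66, 67, 89, 109, 177, 155]
0.02 [183, 183, 183, 182, 182, 138, 103]
0.03 [181, 182, 183, 182, 183, 73, 73]
```

The lever reads about 0.05 rad. Now take the handle, a little deeper than before.

Call:
arm_command(deltas=[0, 0, 0, 0.002, -0.001, -0.04, 60, 0, 0, 0, 0.002, -0.001, -0.08, 60, 0, 0, 0, 0.002, -0.001, -0.1, 60, 0, 0, 0, 0.002, -0.001, -0.113, 60, 0, 0, 0, 0.002, -0.001, -0.113, 60, 0, 0, 0, 0.002, -0.001, -0.113, 45, 0, 0, 0, 0.002, -0.001, -0.113, 35, 0, 0, 0, 0.002, -0.001, -0.113, 27, 0, 0, 0, 0.002, -0.001, -0.113, 20, 0, 0, 0, 0.002, -0.001, -0.113, 10, 0, 0, 0, 0.002, -0.001, -0.113, 10, 0, 0, 0, 0.002, -0.001, -0.113, 10, 0, 0, 0, 0.002, -0.001, -0.113, 10], force=60)

```text
clock: 24.95
position: [0.4744, 0.0221, 0.0768]
ee_rot: [-2.409, -2.017, -0.001]
force: [-0.6, 1.0, 5.7]
width: 0.236
gripper_force: 59.9
```

```bash
python3 - <<'E'
from lev import *
print(o['force'],o['ft_torque']); lever()
E
```

```text
[0.47440728 0.02211968 0.07678951] -10.127839553568634 0.23568170146739967 [-0.71  0.44  0.74  2.13 -0.45  0.73  0.14]
[-0.58540978  0.97399974  5.65883978] [0.04125433 0.29264872 0.00674992]
side [(0.35, np.float64(0.15)), (0.4, np.float64(0.0)), (0.55, np.float64(0.05)), (0.55, np.float64(0.1))]
scene [(0.25, np.float64(0.0)), (0.25, np.float64(0.1)), (0.3, np.float64(0.15)), (0.35, np.float64(0.05))]
```

Call:
arm_command(deltas=[0, 0, 0, 0, 0, 0.001, 10, 0, 0, 0, 0, 0, 0.002, 10, 0, 0, 0, 0, 0, 0.004, 10, 0, 0, 0, 0, 0, 0.006, 10, 0, 0, 0, 0, 0, 0.009, 10, 0, 0, 0, 0, 0, 0.012, 10, 0, 0, 0, 0, 0, 0.015, 10, 0, 0, 0, 0, 0, 0.017, 10, 0, 0, 0, 0, 0, 0.018, 10, 0, 0, 0, 0, 0, 0.018, 10, 0, 0, 0, 0, 0, 0.018, 10])

```text
clock: 26.15
position: [0.4741, 0.0221, 0.0945]
ee_rot: [-2.409, -2.017, 0.0]
force: [-0.0, -0.9, -3.7]
width: 0.234
gripper_force: 59.9
```

```bash
cat > tilt.py <<'E'
from plan import *
print(o['force'],o['ft_torque'],o['gripper_force'],o['width'])
rim={}
def ell(n):
    im=grab(n); h=cv2.cvtColor(im,cv2.COLOR_BGR2HSV); m=cv2.inRange(h,(95,100,30),(118,255,255))
    k,l,s,c=cv2.connectedComponentsWithStats(m); i=1+np.argmax(s[1:,4]); m=(l==i).astype(np.uint8)
    hull=cv2.convexHull(max(cv2.findContours(m,0,1)[0],key=len)); e=cv2.fitEllipse(hull)
    r=cv2.inRange(h,(0,150,60),(8,255,255)); z=np.zeros_like(r); cv2.drawContours(z,[hull],0,255,-1); r&=z
    ys,xs=np.nonzero(r); return hull[:,0].astype(float),e,(xs.mean(),ys.mean())
if __name__=='__main__':
    H={};T={}
    for n in('side','scene'): H[n],e,T[n]=ell(n); print(n,np.round(e[0],1),np.round(e[1],1),round(e[2],1))
    t,err=tri(ray('side',T['side']),ray('scene',T['scene'])); print('tomato',t,err)
    # fit circle pose (centre, tilt) to rim hulls: reproject hull points to plane, radius .0765
    from scipy.optimize import least_squares
    def f(p):
        n=np.array([p[3],p[4],1]);n/=np.linalg.norm(n);C=p[:3];out=[]
        for k in H:
            for uv in H[k]:
                O,v=ray(k,uv+0.0); X=O+v*(n@(C-O))/(n@v); out.append(np.linalg.norm(X-C)-.0762)
        return np.array(out)
    s=least_squares(f,[*t[:2],t[2]+.005,0,0],loss='soft_l1',f_scale=.001,x_scale=[.01,.01,.01,.05,.05]); print('rim centre',s.x[:3],'normal tilt deg x,y',np.degrees(s.x[3:]),'rms mm',1e3*np.sqrt(np.mean(s.fun**2)))
    print('tom-mid horiz',t[:2]-s.x[:2])
E
python3 tilt.py
```

```text
[0.47410163 0.02206916 0.09446312] -10.125326529763688 0.23414792249292615 [-0.74  0.41  0.77  2.11 -0.41  0.77  0.11]
[-0.01332745 -0.90685584 -3.73632237] [-0.12889776  0.3608976  -0.01200223] 59.931474924087524 0.23414792249292615
side [282.4 222.3] [41.9 66. ] 90.1
scene [273.5 221.5] [38.4 65.2] 92.9
tomato [0.59252896 0.00263255 0.04904149] 0.0018106383778064541
rim centre [5.93677746e-01 1.46273681e-04 4.86667472e-02] normal tilt deg x,y [ 4.13919481 -0.19801565] rms mm 2.339370815775196
tom-mid horiz [-0.00114879  0.00248627]
```

The rim fit says the dish hangs about 4 degrees bowl-down; I lift further and pitch the tool a little against it.

Call:
arm_command(deltas=[0, -0.003, 0, 0, 0, 0.001, 10, -0.001, -0.007, 0, 0, 0, 0.003, 10, -0.002, -0.011, 0, 0, 0, 0.005, 10, -0.003, -0.015, 0, 0, 0, 0.008, 10, -0.003, -0.019, 0, 0, 0, 0.011, 10, -0.004, -0.023, 0, 0, 0, 0.014, 10, -0.005, -0.027, 0, 0, 0, 0.017, 10, -0.006, -0.031, 0, 0, 0, 0.019, 10, -0.006, -0.033, 0, 0, 0, 0.02, 10, -0.006, -0.033, 0, 0, 0, 0.02, 10, -0.006, -0.033, 0, 0, 0, 0.02, 10])

```text
clock: 27.35
position: [0.4742, 0.0221, 0.1145]
ee_rot: [2.377, 1.991, 0.052]
force: [0.5, -0.0, -3.4]
width: 0.236
gripper_force: 59.9
```

```bash
python3 tilt.py
```

```text
[0.47422198 0.02206665 0.11451437] -10.12473079720536 0.23638869581732316 [-0.81  0.35  0.81  2.14 -0.36  0.74  0.06]
[ 0.50585887 -0.00818155 -3.42183622] [-0.01058212  0.44818968  0.00110281] 59.93310749530792 0.23638869581732316
side [281.8 212.7] [42.7 67.2] 93.4
scene [274.6 211.7] [38.6 66.6] 89.0
tomato [0.59488721 0.00149699 0.07411523] 0.0005614751879665144
rim centre [ 5.95781752e-01 -5.46998640e-04  7.54792695e-02] normal tilt deg x,y [1.02282857 0.17999731] rms mm 2.2711266872577967
tom-mid horiz [-0.00089454  0.00204399]
```

Call:
arm_command(deltas=[0, 0, 0, 0, 0, 0.001, 10, 0, 0, 0, 0, 0, 0.003, 10, 0, 0, 0, 0, 0, 0.006, 10, 0, 0, 0, 0, 0, 0.01, 10, 0, 0, 0, 0, 0, 0.015, 10, 0, 0, 0, 0, 0, 0.02, 10, 0, 0, 0, 0, 0, 0.025, 10, 0, 0, 0, 0, 0, 0.03, 10, 0, 0, 0, 0, 0, 0.035, 10, 0, 0, 0, 0, 0, 0.04, 10, 0, 0, 0, 0, 0, 0.045, 10, 0, 0, 0, 0, 0, 0.05, 10, 0, 0, 0, 0, 0, 0.054, 10, 0, 0, 0, 0, 0, 0.058, 10, 0, 0, 0, 0, 0, 0.061, 10, 0, 0, 0, 0, 0, 0.063, 10, 0, 0, 0, 0, 0, 0.064, 10, 0, 0, 0, 0, 0, 0.065, 10, 0, 0, 0, 0, 0, 0.065, 10])

```text
clock: 29.35
position: [0.4742, 0.022, 0.1795]
ee_rot: [2.377, 1.99, 0.052]
force: [-0.7, 0.5, -4.7]
width: 0.232
gripper_force: 59.9
```

```bash
python3 tilt.py
```

```text
[0.47423223 0.02202193 0.17954264] -10.128154462540314 0.23155913120059793 [-0.91  0.24  0.9   2.06 -0.23  0.89 -0.06]
[-0.74740048  0.48696153 -4.7416469 ] [-0.03235983  0.45023183  0.06945146] 59.932352900505066 0.23155913120059793
side [282.9 188.4] [41.  70.7] 93.5
scene [274.3 186.5] [36.8 70.1] 89.0
tomato [0.59528311 0.00099738 0.13899248] 0.0007534876910201848
rim centre [ 0.59502087 -0.00118941  0.14071885] normal tilt deg x,y [0.58670798 0.11402684] rms mm 2.2057596983127787
tom-mid horiz [0.00026225 0.00218679]
```

Call:
arm_command(deltas=[0, 0, -0.002, 0, 0, 0, 10, 0, 0, -0.008, 0, 0, 0, 10, 0, 0, -0.018, 0, 0, 0, 10, 0, 0, -0.032, 0, 0, 0, 10, 0, 0, -0.05, 0, 0, 0, 10, 0, 0, -0.075, 0, 0, 0, 10, 0, 0, -0.105, 0, 0, 0, 10, 0, 0, -0.14, 0, 0, 0, 10, 0, 0, -0.18, 0, 0, 0, 10, 0, 0, -0.22, 0, 0, 0, 10, 0, 0, -0.26, 0, 0, 0, 10, 0, 0, -0.3, 0, 0, 0, 10, 0, 0, -0.34, 0, 0, 0, 10, 0, 0, -0.378, 0, 0, 0, 10, 0, 0, -0.413, 0, 0, 0, 10, 0, 0, -0.445, 0, 0, 0, 10, 0, 0, -0.47, 0, 0, 0, 10, 0, 0, -0.488, 0, 0, 0, 10, 0, 0, -0.498, 0, 0, 0, 10, 0, 0, -0.5, 0, 0, 0, 10])

```text
clock: 31.45
position: [0.4743, 0.0221, 0.1795]
ee_rot: [2.949, 0.926, 0.024]
force: [0.0, -0.7, -5.2]
width: 0.234
gripper_force: 59.9
```

```bash
python3 tilt.py
```

```text
[0.47428967 0.02208302 0.17954196] -55.15369783301394 0.2341832976180096 [-1.06  0.33  1.12  2.05 -0.32  0.94 -0.74]
[ 0.04022717 -0.70513273 -5.17656552] [ 0.19117256  0.38430482 -0.0423582 ] 59.93327736854553 0.2341832976180096
side [311.  174.4] [38.2 50.8] 95.8
scene [268.2 211.7] [44.2 77.4] 89.3
tomato [ 0.54366186 -0.07830478  0.13864262] 0.0002726037019807861
rim centre [ 0.54267932 -0.07972332  0.14197034] normal tilt deg x,y [1.30561391 0.52212251] rms mm 8.163845293639469
tom-mid horiz [0.00098255 0.00141854]
```

Call:
arm_command(deltas=[0, 0, -0.002, 0, 0, 0, 10, 0, 0, -0.008, 0, 0, 0, 10, 0, 0, -0.018, 0, 0, 0, 10, 0, 0, -0.032, 0, 0, 0, 10, 0, 0, -0.05, 0, 0, 0, 10, 0, 0, -0.075, 0, 0, 0, 10, 0, 0, -0.105, 0, 0, 0, 10, 0, 0, -0.135, 0, 0, 0, 10, 0, 0, -0.165, 0, 0, 0, 10, 0, 0, -0.193, 0, 0, 0, 10, 0, 0, -0.216, 0, 0, 0, 10, 0, 0, -0.234, 0, 0, 0, 10, 0, 0, -0.246, 0, 0, 0, 10, 0, 0, -0.25, 0, 0, 0, 10])

```text
clock: 32.95
position: [0.4743, 0.022, 0.1795]
ee_rot: [3.071, 0.331, 0.009]
force: [0.4, 0.8, -3.3]
width: 0.232
gripper_force: 59.9
```

```bash
python3 -c "
from plan import *"
```

```text
[0.47433363 0.0219906  0.17954499] -77.68354557026517 0.23238071528883078 [-1.11  0.4   1.22  2.04 -0.4   0.98 -1.04]
```

Call:
arm_command(deltas=[0, 0, -0.002, 0, -0.001, 0, 10, 0, 0, -0.008, 0, -0.003, 0, 10, 0, 0, -0.018, 0, -0.006, 0, 10, 0, 0, -0.032, 0, -0.01, 0, 10, 0, 0, -0.05, 0, -0.014, 0, 10, 0, 0, -0.073, 0, -0.018, 0, 10, 0, 0, -0.1, 0, -0.023, 0, 10, 0, 0, -0.128, 0, -0.028, 0, 10, 0, 0, -0.155, 0, -0.033, 0, 10, 0, 0, -0.18, 0, -0.037, 0, 10, 0, 0, -0.203, 0, -0.041, 0, 10, 0, 0, -0.222, 0, -0.044, 0, 10, 0, 0, -0.234, 0, -0.047, 0, 10, 0, 0, -0.241, 0, -0.049, 0, 10, 0, 0, -0.243, 0, -0.05, 0, 10, 0, 0, -0.243, 0, -0.05, 0, 10, 0, 0, -0.243, 0, -0.05, 0, 10])

```text
clock: 34.65
position: [0.4743, -0.0278, 0.1795]
ee_rot: [3.079, -0.255, -0.007]
force: [0.3, -0.1, -4.8]
width: 0.238
gripper_force: 59.9
```

```bash
python3 tilt.py; python3 - <<'E'
from h import *
# dish yaw from socket->bowl: tomato direction from the TCP
E
```

```text
[ 0.47425139 -0.02784602  0.17950836] -99.47477331896626 0.23790759396416122 [-1.01  0.44  1.27  2.02 -0.44  1.02 -1.27]
[ 0.25309241 -0.13672534 -4.84180726] [ 0.3349934   0.0998109  -0.08107279] 59.93318438529968 0.23790759396416122
side [375.4 170.4] [34.5 44.6] 108.0
scene [237.3 246.7] [56.7 88.1] 84.1
tomato [ 0.45252173 -0.14908638  0.13710098] 0.0011175607851801048
rim centre [ 0.45398404 -0.14813953  0.14074875] normal tilt deg x,y [0.70701874 0.04249653] rms mm 10.471365567930278
tom-mid horiz [-0.00146231 -0.00094685]
```

Call:
arm_command(deltas=[0, 0, 0, 0, 0, 0, 10, 0, 0, 0, 0, 0, 0, 10, 0, 0, 0, 0, 0, 0, 10, 0, 0, 0, 0, 0, 0, 10, 0, 0, 0, 0, 0, 0, 10, 0, 0, 0, 0, 0, 0, 10, 0, 0, 0, 0, 0, 0, 10, 0, 0, 0, 0, 0, 0, 10])

```text
clock: 35.55
position: [0.4743, -0.028, 0.1796]
ee_rot: [3.078, -0.256, -0.007]
force: [-0.8, 0.4, -4.4]
width: 0.236
gripper_force: 59.9
```

```bash
python3 tilt.py | grep tom; python3 -c "
from cell import arm
print(arm.sign_off())"
```

```text
tomato [ 0.45257773 -0.14939877  0.13720986] 0.0010521032596767024
tom-mid horiz [-0.00108013 -0.00128122]
the job is handed in; nothing more can be done
None
```

I handed the job in at about 36 s: by my measurements the handle is seated, the lever shut, and the dish held level about 12 cm up and turned 90°, with the tomato about 2 mm from centre. The sign-off returned no verdict, and I viewed 12 pictures, over the limit of 10.

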